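# Unload the gel-cassette dryer and set the tally

### The arm

A 6-joint arm with a two-finger parallel gripper is mounted at the origin on a cart in front of the work surface, level with it; the furniture and walls round the work are solid. World frame = base frame: x ahead of the robot, y to its left, z up, the work surface at z = 0. Lengths are in mm, angles in degrees, forces in N, time in s.
With the tool pointing down it reaches from about 325 to 900 mm from the base axis. Payload 3.5 kg.
Tool frame: the origin (TCP) lies midway between the tips of the shut fingers; the grasp point (between the pads) lies 19 mm behind it; z points along the fingers, y is the line along which they close (so a half turn about z gives the same grasp; the last joint's range is limited). The gripper opens to 85 mm and grips with 20 to 120 N. Pads are 22 mm wide; open, the fingers measure 114 mm over their backs; the gripper's body (76 mm by 85 mm) begins 54 mm behind the grasp point. The pads swing forward as they close: fully open they stand 13 mm farther back than shut.
Start: joints at [-75.997, 15.837, -1.513, 72.651, 0, 84.076], TCP at [213.007, -587.58, 231.313] pointing down, gripper open.
Joint ranges: [-178.77, 178.77], [-48.84, 107.48], [-61.69, 71.31], [-111.58, 123.2], [-90, 87.43], [-180, 180]. Speed limits (degrees/s): [147.25, 147.25, 180, 180, 180, 180].

### API

Orientations are given as [roll, pitch, yaw] about the fixed x, y, z axes, in that order (R = Rz(yaw) Ry(pitch) Rx(roll)).
In Python, from cell import manip, grab_frame, ticket gives the robot as it stands. The module is installed in compiled form; this text tells all that it offers.
- The arm moves only by the tool servo_tool, never from a script. Its argument "increments" is a list of rows, each a list of 5 numbers: the closure in counts, from 0 (fully open) to 255 (shut), then the shift along the tool's x, y, z each as a share of 15 cm, from -1 to 1, then the turn about the tool's z as a share of 90 degrees, from -1 to 1. A call has 1 to 5 rows; each row is the pose to reach, as a shift and turn from the pose commanded when the call began, along the tool's axes at that moment; what a row does not reach only later rows make up. A row lasts 1/10 s, in which the tool goes at most 50 mm and 8.59 degrees, less where a joint would pass 70% of its speed; a pose out of reach is approached as far as the arm can. A call with a number of a shift or a turn outside -1 to 1 is refused whole. A call with a gripper value outside its range is refused whole. The fingers move at their own pace and stop on an object; "squeeze" is the grip in N (left out, the last holds). Time passes only in rows, so rows that repeat a pose let the fingers close. It gives the time, the measured TCP pose, the force, the opening and the grip force at its end, in the units of the state.
- manip.read_state(): the state, without advancing time (a new reading comes with each control period).
- grab_frame(name): name is "side" or "top" or "wrist"; returns a dict with "color" (384x512x3 uint8, red, green, blue), "range_z" (384x512 float32, mm along the optical axis (not along the pixel's ray), 0 where there is no reading), "mtx" (3x3 intrinsics, pixels), "view" (4x4, takes a point from world to camera coordinates); the wrist camera has in their place "hand_eye" (4x4, takes a point from camera to tool coordinates, whose origin is the TCP and whose axes are the flange's). Camera axes: x right, y up, looking along -z (the intrinsics and any distortion apply to the point x, -y, -z); pixel columns grow to the right and rows downward; lengths in mm; the calibration is good to about 2 mm. A picture is of the moment at which its call begins: read the wrist's pose just before it.
- ticket.sign_off(): hands the job in; it is judged then, once.
The state is a dict: "time": time; "joint_pos": joint angles; "qvel": joint speeds; "effort": joint torques, N m; "tcp_pos": TCP position; "ee_rot": TCP orientation; "ft_force": force on the tool from outside, world axes, zero at the start; "ft_torque": the same for the moment, N m; "finger_gap": finger opening in mm; "grip_force": force on a finger pad.
Only numpy, scipy, OpenCV 4.12 (cv2) and the standard library are available. Lean on these libraries where they do the work, as an engineer would, in place of code of your own. Each camera call takes 0.05 s, during which the arm holds its last target. There are 200 camera calls.

### The job

The gel cassettes are dry: first turn the dryer's heat knob anticlockwise all the way to its stop. Then slide every cassette straight up out of its slot and lower it gently into a pocket of the white carrying caddy, one to a pocket, standing upright with its foot on the caddy's floor. Roll the tally wheel until the number on top, between the two marks, is the number of cassettes in the caddy, and leave the small beaker at the right-hand end undisturbed.

Things in the scene. Friction and masses are not known exactly. Their poses are not given: they have to be found in the camera images.
- dryer: Cassette dryer, fixed: white plinth, grey control deck on its -x side (48 mm high), two grooved rails 81 mm high at x = 3 to -16 and 57 to 76 mm, open between. Origin on the bench; x away from the deck, y along the slots, z up. Five upright slots at x = +30, y = -76, -38, 0, +38, +76 mm, 11.5 mm wide in y, floor 30 mm above the bench; rails hold only a cassette's side edges.
- heat (a joint): Angle of the dryer's heat knob, rad: 0 = anticlockwise stop (off), growing as it is turned clockwise seen from above, up to 4.0. It stays where it is left (friction about 0.03 N m).
- heat_grip (a point): Grip height on the vertical axis of the heat knob: 85 mm above the bench, at x = -92, y = 0 mm of the dryer. Bar grip 38 mm long, 14 mm thick, its top 7 mm above this point; below it a 40 mm disc, top 23 mm below this point. The bar lies along this point's x axis and turns with the knob; at 0 that is the dryer's x axis and the white pointer line points to -x.
- cassette_1: Gel cassette, a stiff flat plate 70 mm wide (its x), 8 mm thick (its y), 90 mm tall (its z, up), about 80 g: grey frame with a greenish glass window, three thin black lines across its top band. Origin at the middle of its foot. Always there. At the start it stands in one of the dryer's slots; which one varies.
- cassette_2: Gel cassette, a stiff flat plate 70 mm wide (its x), 8 mm thick (its y), 90 mm tall (its z, up), about 80 g: grey frame with a greenish glass window, three thin black lines across its top band. Origin at the middle of its foot. Always there. At the start it stands in one of the dryer's slots; which one varies.
- cassette_3: Gel cassette, a stiff flat plate 70 mm wide (its x), 8 mm thick (its y), 90 mm tall (its z, up), about 80 g: grey frame with a greenish glass window, three thin black lines across its top band. Origin at the middle of its foot. May be absent. At the start it stands in one of the dryer's slots; which one varies.
- cassette_4: Gel cassette, a stiff flat plate 70 mm wide (its x), 8 mm thick (its y), 90 mm tall (its z, up), about 80 g: grey frame with a greenish glass window, three thin black lines across its top band. Origin at the middle of its foot. May be absent. At the start it stands in one of the dryer's slots; which one varies.
- cassette_5: Gel cassette, a stiff flat plate 70 mm wide (its x), 8 mm thick (its y), 90 mm tall (its z, up), about 80 g: grey frame with a greenish glass window, three thin black lines across its top band. Origin at the middle of its foot. May be absent. At the start it stands in one of the dryer's slots; which one varies.
- caddy: White carrying caddy, loose, 1 kg, 100 (x) x 180 (y) x 50 mm (z up), origin at the centre of its underside. Five pockets at x = 0 and y = -76, -38, 0, +38, +76 mm, each 15 mm wide in y and 82 mm long in x, floor 5 mm above the underside, block between them solid, top 50 mm above the underside. A cassette in a pocket leans a little.
- tally: Tally, fixed: grey housing 90 (x) x 60 (y) mm with two cheeks 61 mm high (each 18 to 25 mm to the side in y, 62 mm long, a black mark on top) and between them a star-shaped number wheel on a level axle along its y axis. Origin on the bench under its centre; x points away from the robot, z up.
- tally_wheel (a joint): Angle of the tally wheel, rad: a number N from 0 to 5 stands exactly on top at N x 1.0472 (60 degrees a number, no detents, stops at 0 and 5.236); it may start between numbers. It grows as the top of the wheel is rolled towards the housing's +x, away from the robot. It stays where it is left (friction about 0.03 N m).
- tally_axle (a point): Centre of the tally wheel on its axle, 48 mm above the bench. Drum with number faces out to 25 mm radius, 32 mm wide; six lugs 4 mm thick, 30 mm wide, out to 40 mm radius, midway between the numbers: with a number exactly on top a lug stands 30 degrees to either side of the top. A fingertip between two lugs can push a lug over.
- beaker: Bystander: clear glass beaker 43 mm across, 50 mm tall, at the right of the bench; origin at the centre of its underside.
There are look-alikes about, which are no part of the job. Leave any pink or purple look-alike of the cassette_2 alone. Leave any purple look-alike of the cassette_1 alone.

How it is judged (in metres and radians):
On the way, in this order (a step that is already met when the one before it is completed fails the run):
1. the heat knob is turned anticlockwise to its stop (value of joint heat below 0.12 rad), for 0.2 s.
2. every cassette stands in a pocket of the caddy (z of cassette_1 in the frame of caddy between -0.003 and 0.012 m and x of cassette_1 in the frame of caddy between -0.03 and 0.03 m and y of cassette_1 in the frame of caddy between -0.085 and 0.085 m and angle between each of cassette_1, cassette_2, cassette_3, cassette_4, cassette_5's own z axis and vertical below 0.3 rad and z of cassette_2 in the frame of caddy between -0.003 and 0.012 m and x of cassette_2 in the frame of caddy between -0.03 and 0.03 m and y of cassette_2 in the frame of caddy between -0.085 and 0.085 m and z of cassette_3 in the frame of caddy between -0.003 and 0.012 m and x of cassette_3 in the frame of caddy between -0.03 and 0.03 m and y of cassette_3 in the frame of caddy between -0.085 and 0.085 m and z of cassette_4 in the frame of caddy between -0.003 and 0.012 m and x of cassette_4 in the frame of caddy between -0.03 and 0.03 m and y of cassette_4 in the frame of caddy between -0.085 and 0.085 m and z of cassette_5 in the frame of caddy between -0.003 and 0.012 m and x of cassette_5 in the frame of caddy between -0.03 and 0.03 m and y of cassette_5 in the frame of caddy between -0.085 and 0.085 m), for 0.2 s.
At the end, for the whole second after the job is handed in: Knob within 0.12 rad of its anticlockwise stop; every cassette present at rest in a caddy pocket, origin under 12 mm above the caddy's underside, tilt under 0.3 rad; caddy level on the bench; tally wheel within 0.28 rad of the number of cassettes (height above -50 just means present) (all of step 2 and value of joint heat below 0.12 rad and linear speed of each of cassette_1, cassette_2, cassette_3, cassette_4, cassette_5 below 0.03 m/s and angle between caddy's own z axis and vertical below 0.1 rad and z of caddy in the frame of dryer below 0.012 m and (((height (world z) of cassette_3 above -50 m or value of joint tally_wheel above 100 rad) and not (height (world z) of cassette_4 above -50 m or value of joint tally_wheel above 100 rad) and not (height (world z) of cassette_5 above -50 m or value of joint tally_wheel above 100 rad) and value of joint tally_wheel between 2.862 and 3.422 rad) or (not (height (world z) of cassette_3 above -50 m or value of joint tally_wheel above 100 rad) and (height (world z) of cassette_4 above -50 m or value of joint tally_wheel above 100 rad) and not (height (world z) of cassette_5 above -50 m or value of joint tally_wheel above 100 rad) and value of joint tally_wheel between 2.862 and 3.422 rad) or ((height (world z) of cassette_3 above -50 m or value of joint tally_wheel above 100 rad) and (height (world z) of cassette_4 above -50 m or value of joint tally_wheel above 100 rad) and not (height (world z) of cassette_5 above -50 m or value of joint tally_wheel above 100 rad) and value of joint tally_wheel between 3.909 and 4.469 rad) or (not (height (world z) of cassette_3 above -50 m or value of joint tally_wheel above 100 rad) and not (height (world z) of cassette_4 above -50 m or value of joint tally_wheel above 100 rad) and (height (world z) of cassette_5 above -50 m or value of joint tally_wheel above 100 rad) and value of joint tally_wheel between 2.862 and 3.422 rad) or ((height (world z) of cassette_3 above -50 m or value of joint tally_wheel above 100 rad) and not (height (world z) of cassette_4 above -50 m or value of joint tally_wheel above 100 rad) and (height (world z) of cassette_5 above -50 m or value of joint tally_wheel above 100 rad) and value of joint tally_wheel between 3.909 and 4.469 rad) or (not (height (world z) of cassette_3 above -50 m or value of joint tally_wheel above 100 rad) and (height (world z) of cassette_4 above -50 m or value of joint tally_wheel above 100 rad) and (height (world z) of cassette_5 above -50 m or value of joint tally_wheel above 100 rad) and value of joint tally_wheel between 3.909 and 4.469 rad) or ((height (world z) of cassette_3 above -50 m or value of joint tally_wheel above 100 rad) and (height (world z) of cassette_4 above -50 m or value of joint tally_wheel above 100 rad) and (height (world z) of cassette_5 above -50 m or value of joint tally_wheel above 100 rad) and value of joint tally_wheel between 4.956 and 5.516 rad))); the robot touches nothing.
It fails at once if a cassette is pulled out of the dryer before the heat is off (value of joint heat above 0.3 rad and (z of cassette_1 in the frame of dryer above 0.06 m or z of cassette_2 in the frame of dryer above 0.06 m or z of cassette_3 in the frame of dryer above 0.06 m or z of cassette_4 in the frame of dryer above 0.06 m or z of cassette_5 in the frame of dryer above 0.06 m)).
It fails at once if a cassette is dropped into the caddy from a height ((horizontal distance between cassette_1 and caddy below 0.09 m and z of cassette_1 in the frame of caddy below 0.02 m and linear speed of cassette_1 above 0.8 m/s) or (horizontal distance between cassette_2 and caddy below 0.09 m and z of cassette_2 in the frame of caddy below 0.02 m and linear speed of cassette_2 above 0.8 m/s) or (horizontal distance between cassette_3 and caddy below 0.09 m and z of cassette_3 in the frame of caddy below 0.02 m and linear speed of cassette_3 above 0.8 m/s) or (horizontal distance between cassette_4 and caddy below 0.09 m and z of cassette_4 in the frame of caddy below 0.02 m and linear speed of cassette_4 above 0.8 m/s) or (horizontal distance between cassette_5 and caddy below 0.09 m and z of cassette_5 in the frame of caddy below 0.02 m and linear speed of cassette_5 above 0.8 m/s)).
It fails at once if the small beaker is disturbed (distance of beaker from where it was at the start of the episode above 0.03 m or angle between beaker's own z axis and vertical above 0.5 rad).
Of cassette_3, cassette_4, cassette_5 only 1 to 3 are there at a start; the rules pass over those that are not, and their reading is None.
At some moment in a run one of caddy may be knocked a few centimetres aside while the robot is not near it.
It also fails if it takes over 210 s, if anything falls off the work surface, if the arm or the gripper's body presses on something with over 40 N, if the wrist force passes 120 N, or if a joint passes its speed limit or range.

## Working session

There is one attempt and no reset: what is moved stays moved. The work goes in short steps, Python scripts to look and compute and a tool call to move; the robot and the scene stay as the last step left them, time stands still between calls to the robot, and variables do not carry over. Pictures are saved under pics/ and viewed, at most 14 in all, crops included, and the job is handed in when it is done.

Besides the shell and the picture viewer there is one more tool, called after "Request:" by a JSON object that holds its "name" and its "arguments", one argument or row to a line. servo_tool: Moves the arm, as the interface text tells. Shift numbers are shares of 15 cm and turn numbers shares of 90 degrees, none past 1 either way. Its arguments: {"type":"object","properties":{"increments":{"type":"array"},"squeeze":{"type":"number"}},"required":["increments"]}

```bash
mkdir -p pics; cat > h.py <<'E'
import numpy as np, cv2, sys
from cell import manip, grab_frame, ticket
def snap(n):
    f=grab_frame(n); return f
def save(f,name,crop=None,scale=1):
    im=f['color'][:,:,::-1]
    if crop: im=im[crop[0]:crop[1],crop[2]:crop[3]]
    im=cv2.resize(im,None,fx=scale,fy=scale,interpolation=cv2.INTER_CUBIC)
    cv2.imwrite('pics/'+name,im)
def cloud(f,T=None):
    # world points per pixel
    h,w=f['range_z'].shape
    u,v=np.meshgrid(np.arange(w),np.arange(h)); K=f['mtx']; z=f['range_z']
    x=(u-K[0,2])/K[0,0]*z; y=(v-K[1,2])/K[1,1]*z
    P=np.stack([x,-y,-z],-1)
    M=np.linalg.inv(f['view']) if T is None else T@f['hand_eye']
    W=P@M[:3,:3].T+M[:3,3]; W[z<=0]=np.nan
    return W
E
python3 - <<'E'
from h import *
s=manip.read_state(); print(s)
for n in('top','side'):
    f=snap(n); save(f,n+'0.png',scale=1.5); np.savez(n+'0.npz',**f); print(n,f['mtx'],np.linalg.inv(f['view']))
E
```

```text
{'time': 0.0, 'joint_pos': array([-7.59971359e+01,  1.58784604e+01, -1.59744964e+00,  7.26501853e+01,
       -1.44505353e-03,  8.40765494e+01]), 'qvel': array([-0.14505006,  0.03229691,  0.08332934, -0.05608343,  0.02650057,
       -0.0050863 ]), 'effort': array([ 5.88226467e-04, -4.45507658e+01,  2.95203817e+01,  1.63468695e-02,
       -5.19740888e-05, -1.13156307e-05]), 'tcp_pos': array([ 212.8127119 , -586.8322561 ,  230.16072939]), 'ee_rot': array([-1.79874429e+02, -1.15756480e-02,  1.99263037e+01]), 'ft_force': array([-0.00924175,  0.01014537,  0.18485225]), 'ft_torque': array([0.01571232, 0.01578105, 0.00150215]), 'grip_force': 0.0, 'finger_gap': 85.54587893482838}
top [[494.50749422   0.         256.67167703]
 [  0.         494.50749422 187.54688632]
 [  0.           0.           1.        ]] [[ 2.11633850e-01  8.81480151e-01 -4.22141987e-01 -2.11217089e+02]
 [-9.77345602e-01  1.89731008e-01 -9.37961536e-02 -2.09759042e+02]
 [-2.58602278e-03  4.32429056e-01  9.01664252e-01  1.60396466e+03]
 [ 0.00000000e+00  0.00000000e+00  0.00000000e+00  1.00000000e+00]]
side [[476.84083329   0.         259.22271975]
 [  0.         476.84083329 198.90077024]
 [  0.           0.           1.        ]] [[-9.77064307e-01  1.54757100e-01 -1.46272281e-01  2.82846297e+02]
 [-2.11985611e-01 -6.41770752e-01  7.37015877e-01  1.03805581e+03]
 [ 2.01851683e-02  7.51119526e-01  6.59857573e-01  1.03645921e+03]
 [ 0.00000000e+00  0.00000000e+00  0.00000000e+00  1.00000000e+00]]
```

View pics/top0.png

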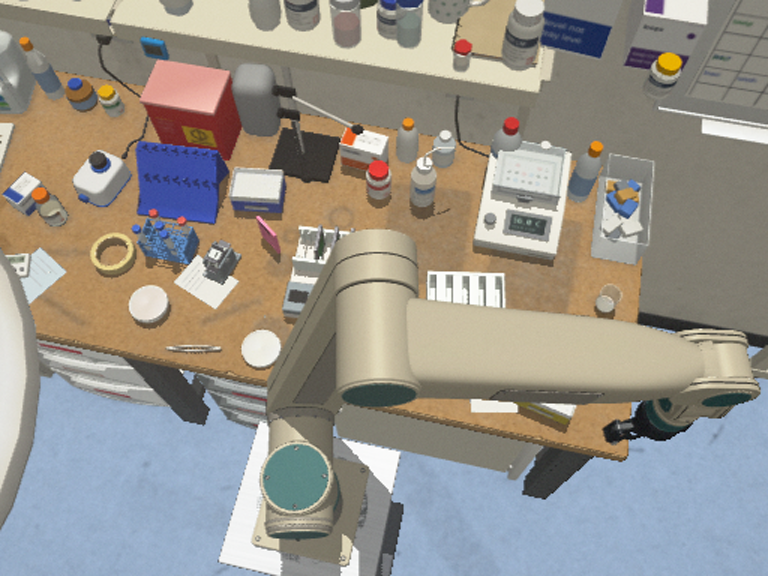

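View pics/side0.png

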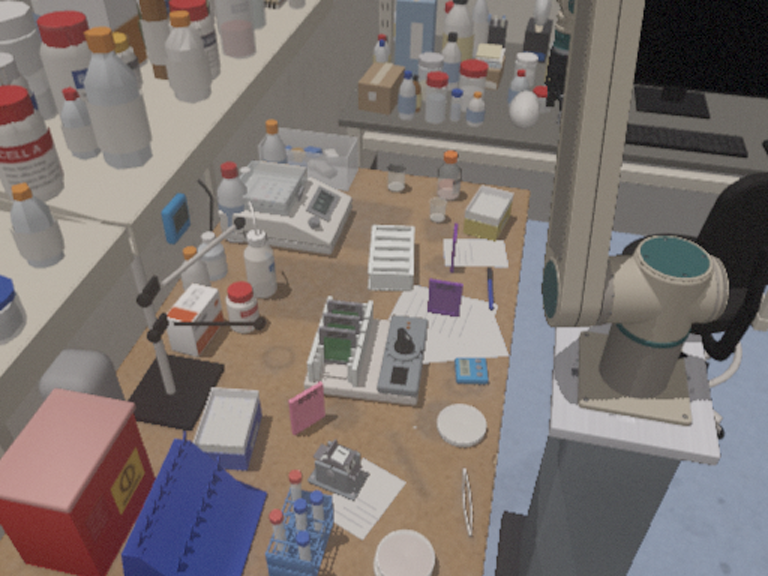

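The top view is partly hidden by the arm. The side view shows the dryer at about (370,350), with three green cassettes or so, the caddy at (392,257), the tally at (338,465), and beakers at (438,208) and (397,178). I'll turn the depth into a bird's-eye map.

```bash
cat >> h.py <<'E'
def ortho(fs,x0,x1,y0,y1,s=1.0,zmax=300):
    # rows: x decreasing downward (x up), cols: y decreasing to right
    H=int((x1-x0)*s);W=int((y1-y0)*s); Z=np.full((H,W),-1e3); C=np.zeros((H,W,3),np.uint8)
    for f,T in fs:
        P=cloud(f,T).reshape(-1,3); c=f['color'].reshape(-1,3)[:,::-1]
        k=np.isfinite(P[:,0])&(P[:,2]<zmax); P=P[k];c=c[k]
        r=((x1-P[:,0])*s).astype(int); q=((y1-P[:,1])*s).astype(int)
        k=(r>=0)&(r<H)&(q>=0)&(q<W); P,c,r,q=P[k],c[k],r[k],q[k]
        o=np.argsort(P[:,2]); Z[r[o],q[o]]=P[o,2]; C[r[o],q[o]]=c[o]
    return Z,C
E
python3 - <<'E'
from h import *
f=dict(np.load('side0.npz'))
W=cloud(f)
for n,(u,v) in dict(tally=(338,455),d_knob=(404,335),caddyc=(392,257),beak1=(438,205),beak2=(397,172),pink=(306,408),purple=(445,298)).items():
    print(n,W[int(v/1.5),int(u/1.5)].round(0))
P=W.reshape(-1,3); k=np.isfinite(P[:,0])&(P[:,0]>300)&(P[:,0]<500)&(P[:,1]>-300)&(P[:,1]<300)
save(f,'side0z.png',(120,340,190,360),4.4/1.3)
# colour-tinted height: masks
lo,hi=(300,-550),(700,350)
Z,C=ortho([(f,None)],300,700,-550,350,0.9)
C=cv2.dilate(C,np.ones((2,2)));cv2.imwrite('pics/orth0.png',C)
E
```

```text
tally [495. 362.  78.]
d_knob [443.  82.  96.]
caddyc [ 526. -204.   50.]
beak1 [ 461. -462.   33.]
beak2 [ 593. -576.   42.]
pink [581. 262.  54.]
purple [389. -91.  54.]
```

View pics/side0z.png

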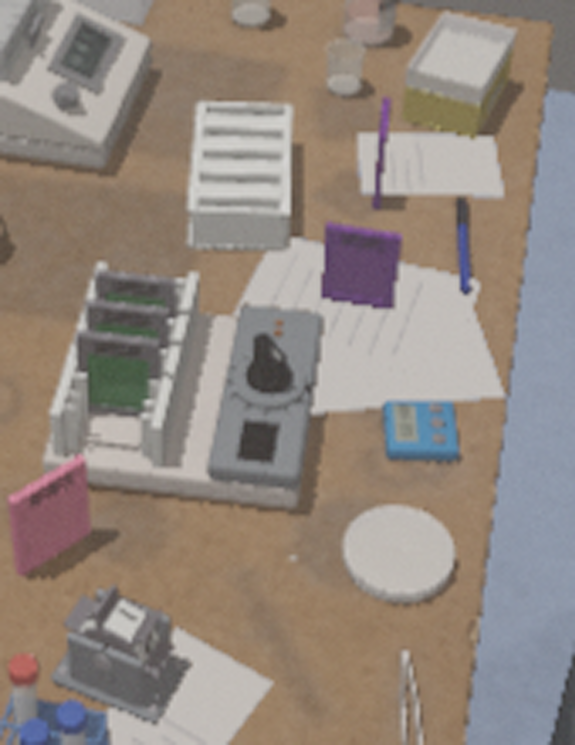

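View pics/orth0.png

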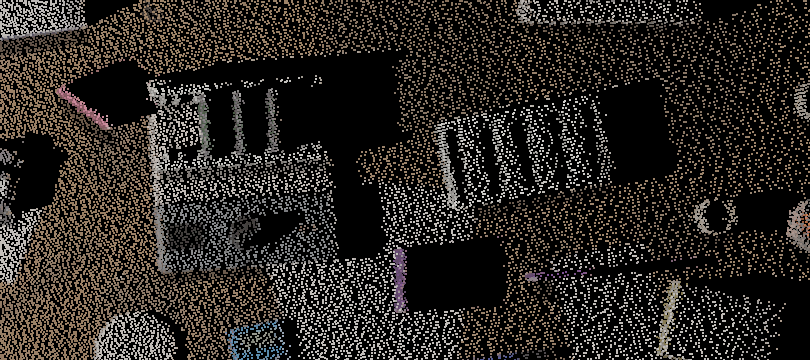

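Three grey/green cassettes stand in what look like slots y = +38, 0 and -38. The +76 slot is empty, and -76 looks empty too. The pink and purple plates on the bench are look-alikes. Next I'll fit poses from the height data.

```bash
python3 - <<'E'
from h import *
f=dict(np.load('side0.npz')); W=cloud(f); P=W.reshape(-1,3); C=f['color'].reshape(-1,3).astype(int)
def sel(x0,x1,y0,y1,z0,z1): return (P[:,0]>x0)&(P[:,0]<x1)&(P[:,1]>y0)&(P[:,1]<y1)&(P[:,2]>z0)&(P[:,2]<z1)
def rect(k,n,f=True):
    q=P[k]; r=cv2.minAreaRect(q[:,:2].astype(np.float32)); print(n,k.sum(),'c',np.round(r[0],1),'size',np.round(r[1],1),'ang',round(r[2],1),'z',np.median(q[:,2]).round(1))
white=C.min(1)>120
b=sel(560,640,-50,200,-10,10); print('bench z',np.median(P[sel(600,650,-150,0,-15,15),2]))
rect(sel(470,640,-150*1+0,200,74,90)&(P[:,1]>-30),'rails81')
rect(sel(380,480,-40,200,43,53),'deck')
rect(sel(380,480,40,120,84,100),'knobtop')
rect(sel(440,640,-340,-130,46,54)&white,'caddytop')
rect(sel(440,640,-340,-120,8,54)&white,'caddyall')
for y in (124,86,48,10): 
    k=sel(500,610,y-14,y+14,105,130); 
    if k.sum()>10: rect(k,'cass%d'%y)
rect(sel(420,600,310,400,57,68),'tally cheeks')
rect(sel(420,600,300,400,68,95),'tally top')
rect(sel(420,480,-500,-420,20,60),'beaker')
rect(sel(380,480,-40,200,8,100)|sel(470,640,-30,200,20,100),'dryer all')
E
```

```text
bench z 1.6339306141718453
rails81 495 c [563.5  85.9] size [ 93.8 192.4] ang 4.1 z 82.4
deck 878 c [441.7  78.2] size [ 75.8 204.2] ang 4.0 z 50.1
knobtop 66 c [440.3  77.6] size [15.5 39.7] ang 36.2 z 93.1
caddytop 647 c [ 531.2 -233.2] size [ 99.4 190.2] ang 9.9 z 51.2
caddyall 1051 c [ 530.9 -231.6] size [ 99.5 193.5] ang 10.0 z 49.0
cass124 162 c [560.9 121.9] size [70.6 15.2] ang 4.5 z 117.6
cass86 157 c [564.   85.1] size [70.1 13.4] ang 2.8 z 116.6
cass48 149 c [566.3  46.4] size [68.9 16. ] ang 1.5 z 116.8
tally cheeks 227 c [501.9 356.2] size [52.3 70.4] ang 77.4 z 61.2
tally top 210 c [490.7 357.4] size [34.6 43. ] ang 72.3 z 74.8
beaker 133 c [ 459.6 -444.2] size [37.9 46.6] ang 11.8 z 41.1
dryer all 3732 c [503.6  82.9] size [220.8 212.1] ang 1.5 z 49.8
```

```bash
cat >> h.py <<'E'
from scipy.spatial.transform import Rotation as Rn
def pose(s=None):
    s=s or manip.read_state(); T=np.eye(4); T[:3,:3]=Rn.from_euler('xyz',s['ee_rot'],degrees=True).as_matrix(); T[:3,3]=s['tcp_pos']; return T
def plan(*targets):
    """targets: (x,y,z,yaw[,speed mm/row]) ; prints rows for calls"""
    s=manip.read_state(); p=np.array(s['tcp_pos']); yaw=s['ee_rot'][2]
    print('at',p.round(1),s['ee_rot'].round(2),'j6',s['joint_pos'][5].round(0),'t',round(s['time'],1))
    for t in targets:
        d=np.array(t[:3])-p; dy=t[3]-yaw; v=t[4] if len(t)>4 else 45
        n=max(1,int(np.ceil(max(np.linalg.norm(d)/140,abs(dy)/42,np.linalg.norm(d)/v/5))))
        for i in range(n):
            a=np.radians(yaw+dy*i/n); e=d/n
            r=[(np.cos(a)*e[0]+np.sin(a)*e[1])/150,(np.sin(a)*e[0]-np.cos(a)*e[1])/150,-e[2]/150,-dy/n/90]
            m=int(np.ceil(max(np.linalg.norm(e)/v,abs(dy/n)/8.5)))
            print('  to',t[:4],'call',i+1,'rows',m,np.round(r,4).tolist())
        p=np.array(t[:3]);yaw=t[3]
E
python3 - <<'E'
from h import *
plan((442,78,280,126))
E
```

```text
at [ 212.8 -586.9  230.3] [-1.7989e+02 -1.0000e-02  1.9930e+01] j6 84.0 t 0.1
  to (442, 78, 280, 126) call 1 rows 3 [0.4912, -0.6078, -0.0553, -0.1964]
  to (442, 78, 280, 126) call 2 rows 3 [0.6526, -0.4299, -0.0553, -0.1964]
  to (442, 78, 280, 126) call 3 rows 3 [0.7523, -0.2114, -0.0553, -0.1964]
  to (442, 78, 280, 126) call 4 rows 3 [0.781, 0.027, -0.0553, -0.1964]
  to (442, 78, 280, 126) call 5 rows 3 [0.7359, 0.2629, -0.0553, -0.1964]
  to (442, 78, 280, 126) call 6 rows 3 [0.6213, 0.474, -0.0553, -0.1964]
```

Request:
{"name": "servo_tool", "arguments": {
  "increments": [
    [0, 0.491, -0.608, -0.055, -0.196],
    [0, 0.491, -0.608, -0.055, -0.196],
    [0, 0.491, -0.608, -0.055, -0.196],
    [0, 0.491, -0.608, -0.055, -0.196]
  ]
}}

```text
time: 0.5
tcp_pos: [251.7, -474.3, 239.5]
ee_rot: [-180.0, -0.0, 37.7]
ft_force: [-0.7, -0.9, 0.5]
finger_gap: 85.2
grip_force: 0.0
```

Request:
{"name": "servo_tool", "arguments": {
  "increments": [
    [0, 0.653, -0.43, -0.055, -0.196],
    [0, 0.653, -0.43, -0.055, -0.196],
    [0, 0.653, -0.43, -0.055, -0.196],
    [0, 0.653, -0.43, -0.055, -0.196]
  ]
}}

```text
time: 0.9
tcp_pos: [289.9, -365.2, 248.0]
ee_rot: [180.0, 0.0, 55.2]
ft_force: [0.3, 0.2, -0.0]
finger_gap: 85.7
grip_force: 0.0
```

Request:
{"name": "servo_tool", "arguments": {
  "increments": [
    [0, 0.752, -0.211, -0.055, -0.196],
    [0, 0.752, -0.211, -0.055, -0.196],
    [0, 0.752, -0.211, -0.055, -0.196],
    [0, 0.752, -0.211, -0.055, -0.196]
  ]
}}

```text
time: 1.3
tcp_pos: [328.7, -255.4, 256.4]
ee_rot: [179.9, 0.1, 72.9]
ft_force: [0.8, -0.5, -0.1]
finger_gap: 86.1
grip_force: 0.0
```

Request:
{"name": "servo_tool", "arguments": {
  "increments": [
    [0, 0.781, 0.027, -0.055, -0.196],
    [0, 0.781, 0.027, -0.055, -0.196],
    [0, 0.781, 0.027, -0.055, -0.196],
    [0, 0.781, 0.027, -0.055, -0.196]
  ]
}}

```text
time: 1.7
tcp_pos: [367.6, -145.0, 264.6]
ee_rot: [179.9, 0.1, 90.5]
ft_force: [0.4, -0.7, -0.0]
finger_gap: 85.6
grip_force: 0.0
```

Request:
{"name": "servo_tool", "arguments": {
  "increments": [
    [0, 0.736, 0.263, -0.055, -0.196],
    [0, 0.736, 0.263, -0.055, -0.196],
    [0, 0.736, 0.263, -0.055, -0.196],
    [0, 0.736, 0.263, -0.055, -0.196]
  ]
}}

```text
time: 2.1
tcp_pos: [406.5, -34.3, 272.7]
ee_rot: [180.0, 0.1, 108.1]
ft_force: [-0.2, -0.5, -0.0]
finger_gap: 85.3
grip_force: 0.0
```

Request:
{"name": "servo_tool", "arguments": {
  "increments": [
    [0, 0.621, 0.474, -0.055, -0.196],
    [0, 0.621, 0.474, -0.055, -0.196],
    [0, 0.621, 0.474, -0.055, -0.196],
    [0, 0.621, 0.474, -0.055, -0.196]
  ]
}}

```text
time: 2.5
tcp_pos: [445.3, 76.3, 280.7]
ee_rot: [-180.0, 0.1, 125.7]
ft_force: [0.1, -0.6, -0.2]
finger_gap: 85.6
grip_force: 0.0
```

```bash
python3 - <<'E'
from h import *
s=manip.read_state(); T=pose(s); f=grab_frame('wrist'); print(s['tcp_pos'],s['ee_rot'],s['time'])
save(f,'w1.png',scale=1.3); np.savez('w1.npz',T=T,**f); print(f['hand_eye'].round(3),f['mtx'])
W=cloud(f,T); print(np.nanmin(f['range_z']),np.nanmax(f['range_z']))
P=W.reshape(-1,3); k=np.isfinite(P[:,0])&(abs(P[:,0]-442)<40)&(abs(P[:,1]-78)<40)&(P[:,2]>84)&(P[:,2]<100)
r=cv2.minAreaRect(P[k][:,:2].astype(np.float32)); print(k.sum(),r,np.median(P[k][:,2]))
E
```

```text
[445.27520844  76.26363491 280.67462971] [-1.79999864e+02  6.61679157e-02  1.25744361e+02] 2.5
[[ 0.00000e+00  9.56000e-01  2.92000e-01  7.41510e+01]
 [ 1.00000e+00 -0.00000e+00 -1.00000e-03 -1.83000e-01]
 [-1.00000e-03  2.92000e-01 -9.56000e-01 -1.42657e+02]
 [ 0.00000e+00  0.00000e+00  0.00000e+00  1.00000e+00]] [[309.81749256   0.         255.32401872]
 [  0.         309.81749256 193.97061499]
 [  0.           0.           1.        ]]
0.0 1528.6417
424 ((442.5157165527344, 75.65147399902344), (13.98190689086914, 37.204734802246094), 39.49205780029297) 91.59574106274772
```

View pics/w1.png

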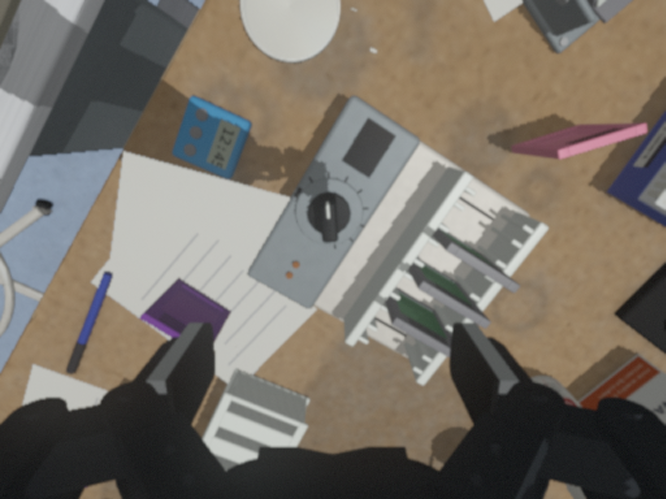

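The wrist view shows the knob at (329,213) with its pointer toward image-up, so heat is about 55°. Exactly three cassettes stand in the middle slots, and both end slots are empty.

```bash
python3 - <<'E'
from h import *
plan((442.5,76,150,129),(442.5,76,67,129))
E
```

```text
at [444.4  75.4 280.4] [-1.7993e+02  6.0000e-02  1.2567e+02] j6 56.0 t 2.5
  to (442.5, 76, 150, 129) call 1 rows 3 [0.0108, -0.0082, 0.8696, -0.037]
  to (442.5, 76, 67, 129) call 1 rows 2 [0.0, 0.0, 0.5533, 0.0]
```

Request:
{"name": "servo_tool", "arguments": {
  "increments": [
    [0, 0.011, -0.008, 0.87, -0.037],
    [0, 0.011, -0.008, 0.87, -0.037],
    [0, 0.011, -0.008, 0.87, -0.037],
    [0, 0.011, -0.008, 0.87, -0.037]
  ]
}}

```text
time: 2.95
tcp_pos: [436.6, 75.0, 145.5]
ee_rot: [-179.5, -0.3, 128.9]
ft_force: [-0.8, -1.3, -0.1]
finger_gap: 85.7
grip_force: 0.0
```

Request:
{"name": "servo_tool", "arguments": {
  "increments": [
    [0, 0, 0, 0.3, 0],
    [0, 0, 0, 0.553, 0],
    [0, 0, 0, 0.553, 0],
    [255, 0, 0, 0.553, 0],
    [255, 0, 0, 0.553, 0]
  ],
  "squeeze": 40
}}

```text
time: 3.45
tcp_pos: [444.3, 77.0, 70.2]
ee_rot: [179.8, 0.2, 129.0]
ft_force: [0.5, -0.1, 0.4]
finger_gap: 58.9
grip_force: 0.0
```

Request:
{"name": "servo_tool", "arguments": {
  "increments": [
    [255, 0, 0, 0, 0],
    [255, 0, 0, 0, 0],
    [255, 0, 0, 0, 0],
    [255, 0, 0, 0, 0],
    [255, 0, 0, 0, 0]
  ]
}}

```text
time: 3.95
tcp_pos: [441.4, 76.9, 68.6]
ee_rot: [-179.9, 0.1, 129.1]
ft_force: [-3.4, -3.4, 8.7]
finger_gap: 13.3
grip_force: 41.4
```

Request:
{"name": "servo_tool", "arguments": {
  "increments": [
    [255, 0, 0, 0, -0.09],
    [255, 0, 0, 0, -0.18],
    [255, 0, 0, 0, -0.27],
    [255, 0, 0, 0, -0.36],
    [255, 0, 0, 0, -0.45]
  ]
}}

```text
time: 4.45
tcp_pos: [440.6, 75.6, 68.6]
ee_rot: [-179.7, -0.0, 169.9]
ft_force: [-5.2, -7.9, 11.9]
finger_gap: 13.3
grip_force: 41.8
```

Request:
{"name": "servo_tool", "arguments": {
  "increments": [
    [255, 0, 0, 0, -0.06],
    [255, 0, 0, 0, -0.12],
    [255, 0, 0, 0, -0.15],
    [255, 0, 0, 0, -0.15],
    [255, 0, 0, 0, -0.15]
  ]
}}

```text
time: 4.95
tcp_pos: [440.5, 75.1, 68.6]
ee_rot: [-179.6, -0.1, -177.0]
ft_force: [-6.0, -6.8, 11.6]
finger_gap: 13.1
grip_force: 41.8
```

```bash
python3 - <<'E'
from h import *
s=manip.read_state(); print(s)
E
```

```text
{'time': 4.95, 'joint_pos': array([  1.63579716,   6.809705  , -34.4000548 ,  48.89894741,
        -0.39665248,  -1.41211018]), 'qvel': array([-0.00615184,  0.06431735, -0.00451721, -0.03572736,  0.06952703,
        0.03793764]), 'effort': array([ 3.16985719e+00, -2.59281421e+01,  2.32417810e+01, -2.13267110e+00,
        2.07791604e+00,  5.59980850e-03]), 'tcp_pos': array([440.53792121,  75.09034069,  68.6033621 ]), 'ee_rot': array([-1.79606147e+02, -1.18449018e-01, -1.76952123e+02]), 'ft_force': array([-6.01663373, -6.84947397, 11.56063929]), 'ft_torque': array([-1.52109366,  1.1770922 ,  0.019195  ]), 'grip_force': 41.78694427013397, 'finger_gap': 13.10519340363805}
```

Request:
{"name": "servo_tool", "arguments": {
  "increments": [
    [255, 0, 0, 0, -0.03],
    [255, 0, 0, 0, -0.045],
    [255, 0, 0, 0, -0.045],
    [255, 0, 0, 0, -0.045]
  ]
}}

```text
time: 5.35
tcp_pos: [440.5, 75.0, 68.7]
ee_rot: [-179.6, -0.1, -173.2]
ft_force: [-6.0, -7.9, 11.9]
finger_gap: 13.2
grip_force: 55.5
```

```bash
python3 - <<'E'
from h import *
s=manip.read_state(); print(s['ft_torque'],s['ee_rot'],s['ft_force'])
E
```

```text
[-1.47328532  1.14804151 -1.35590925] [-1.79633326e+02 -1.47874005e-01 -1.73191640e+02] [-5.97469476 -7.91461262 11.86250166]
```

Torque jumped to 1.4 Nm, so the knob is at its stop. I'll release it, rise, and look at the knob and cassettes.

Request:
{"name": "servo_tool", "arguments": {
  "increments": [
    [100, 0, 0, 0, 0],
    [100, 0, 0, 0, 0],
    [100, 0, 0, 0, 0]
  ]
}}

```text
time: 5.65
tcp_pos: [441.8, 77.9, 67.5]
ee_rot: [180.0, 0.0, -172.8]
ft_force: [-0.0, -0.4, -0.3]
finger_gap: 51.5
grip_force: 0.0
```

Request:
{"name": "servo_tool", "arguments": {
  "increments": [
    [100, 0, 0, -0.3, 0],
    [171, 0, 0, -0.6, 0],
    [171, 0, 0, -0.9, 0],
    [171, 0, 0, -0.9, 0]
  ]
}}

```text
time: 6.05
tcp_pos: [446.7, 78.1, 209.2]
ee_rot: [-179.9, 0.8, -172.8]
ft_force: [1.1, -0.0, -0.6]
finger_gap: 28.0
grip_force: 0.0
```

Request:
{"name": "servo_tool", "arguments": {
  "increments": [
    [171, 0, 0, -0.3, 0.02],
    [171, 0, 0, -0.4, 0.03],
    [171, 0, 0, -0.4, 0.03],
    [171, 0, 0, -0.4, 0.03]
  ]
}}

```text
time: 6.45
tcp_pos: [441.2, 77.7, 261.5]
ee_rot: [180.0, -0.0, -175.5]
ft_force: [-0.2, -0.0, -0.9]
finger_gap: 28.1
grip_force: 0.0
```

```bash
cat >> h.py <<'E'
def rect(P,k):
    q=P[k]; r=cv2.minAreaRect(q[:,:2].astype(np.float32)); return k.sum(),np.round(r[0],1),np.round(r[1],1),round(r[2],1),np.median(q[:,2]).round(1)
def box(P,x0,x1,y0,y1,z0,z1): return (P[:,0]>x0)&(P[:,0]<x1)&(P[:,1]>y0)&(P[:,1]<y1)&(P[:,2]>z0)&(P[:,2]<z1)
E
python3 - <<'E'
from h import *
s=manip.read_state(); T=pose(s); f=grab_frame('wrist'); print(s['tcp_pos'],s['ee_rot'],s['time'],s['finger_gap'])
save(f,'w2.png',scale=1.3); np.savez('w2.npz',T=T,**f)
P=cloud(f,T).reshape(-1,3)
print('knob',rect(P,box(P,400,480,40,115,84,100)))
print('rails',rect(P,box(P,490,640,-40,220,76,88)))
for y in (162,124,86,48,10):
    k=box(P,500,620,y-15,y+15,112,128)
    if k.sum()>10: print(y,rect(P,k),np.median(P[k],0).round(1))
E
```

```text
[441.19002452  77.7219149  261.51328673] [ 1.79990706e+02 -4.04952771e-02 -1.75515809e+02] 6.45 28.058998839560203
knob (np.int64(481), array([442.1,  74.6]), array([37.5, 13.6]), 4.7, np.float64(91.7))
rails (np.int64(2014), array([563.7,  83.6]), array([ 93.7, 189.4]), 4.2, np.float64(80.5))
124 (np.int64(176), array([571.7, 121. ]), array([47.7,  6.7]), 5.8, np.float64(119.7)) [578.9 120.2 119.7]
86 (np.int64(452), array([563.9,  83.5]), array([70.3,  8.5]), 4.1, np.float64(119.8)) [560.5  83.1 119.8]
```

View pics/w2.png

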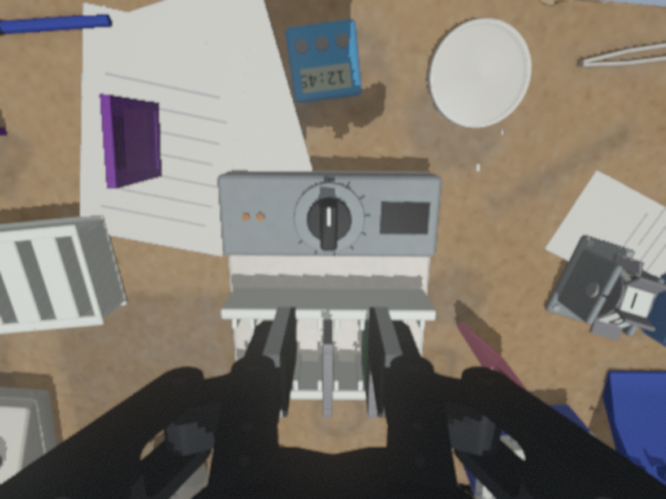

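The knob's pointer now points to -x, with the bar at 4.7° against the dryer's 4.2°, so it is off. I'll start with the cassette in slot +38.

```bash
python3 - <<'E'
from h import *
plan((561,122,175,-175.8),(561,122,89,-175.8,30))
E
```

```text
at [440.6  77.7 260.8] [ 1.7999e+02 -1.4000e-01 -1.7552e+02] j6 -3.0 t 6.5
  to (561, 122, 175, -175.8) call 1 rows 2 [-0.4116, 0.116, 0.286, 0.0015]
  to (561, 122, 175, -175.8) call 2 rows 2 [-0.4113, 0.117, 0.286, 0.0015]
  to (561, 122, 89, -175.8) call 1 rows 3 [-0.0, 0.0, 0.5733, -0.0]
```

Request:
{"name": "servo_tool", "arguments": {
  "increments": [
    [171, -0.27, 0.077, 0.19, 0.003],
    [171, -0.54, 0.154, 0.38, 0.003],
    [171, -0.823, 0.233, 0.572, 0.003],
    [171, -0.823, 0.233, 0.572, 0.003],
    [171, -0.823, 0.233, 0.572, 0.003]
  ]
}}

```text
time: 7.0
tcp_pos: [560.0, 122.0, 172.9]
ee_rot: [-180.0, -0.4, -175.8]
ft_force: [-0.3, 0.5, 0.2]
finger_gap: 28.4
grip_force: 0.0
```

Request:
{"name": "servo_tool", "arguments": {
  "increments": [
    [171, 0, 0, 0, 0],
    [171, 0, 0, 0, 0]
  ]
}}

```text
time: 7.2
tcp_pos: [561.1, 121.7, 177.7]
ee_rot: [-180.0, 0.1, -175.8]
ft_force: [0.2, -0.1, 0.5]
finger_gap: 28.4
grip_force: 0.0
```

```bash
python3 - <<'E'
from h import *
plan((561,122,89,-175.8,30))
s=manip.read_state(); T=pose(s); f=grab_frame('wrist')
save(f,'w3.png'); P=cloud(f,T).reshape(-1,3)
for y in (124,86,48):
    k=box(P,500,620,y-15,y+15,112,128)
    if k.sum()>10: print(y,rect(P,k),np.median(P[k],0).round(1))
E
```

```text
at [561.1 121.7 177.7] [-1.8000e+02  6.0000e-02 -1.7584e+02] j6 2.0 t 7.2
  to (561, 122, 89, -175.8) call 1 rows 3 [0.0007, 0.0022, 0.591, -0.0004]
124 (np.int64(1179), array([561.3, 121.2]), array([69.7,  8.6]), 3.9, np.float64(119.9)) [558.2 121.  119.9]
86 (np.int64(1136), array([560.6,  83.2]), array([63. ,  8.6]), 4.4, np.float64(119.8)) [557.4  83.6 119.8]
48 (np.int64(1448), array([566.8,  45.7]), array([70.2,  9.1]), 3.9, np.float64(119.6)) [563.5  46.8 119.6]
```

Request:
{"name": "servo_tool", "arguments": {
  "increments": [
    [171, 0, 0.002, 0.2, 0],
    [171, 0, 0.002, 0.4, 0],
    [171, 0, 0.002, 0.591, 0],
    [171, 0, 0.002, 0.591, 0],
    [171, 0, 0.002, 0.591, 0]
  ]
}}

```text
time: 7.75
tcp_pos: [561.5, 122.1, 89.0]
ee_rot: [180.0, 0.0, -175.8]
ft_force: [0.4, -1.0, -0.2]
finger_gap: 28.1
grip_force: 0.0
```

Request:
{"name": "servo_tool", "arguments": {
  "increments": [
    [255, 0, 0, 0, 0],
    [255, 0, 0, 0, 0],
    [255, 0, 0, 0, 0],
    [255, 0, 0, 0, 0],
    [255, 0, 0, 0, 0]
  ],
  "squeeze": 35
}}

```text
time: 8.25
tcp_pos: [563.8, 122.3, 90.5]
ee_rot: [-180.0, 0.2, -175.8]
ft_force: [-0.8, -0.7, 7.4]
finger_gap: 7.6
grip_force: 36.1
```

Request:
{"name": "servo_tool", "arguments": {
  "increments": [
    [255, 0, 0, -0.05, 0],
    [255, 0, 0, -0.15, 0],
    [255, 0, 0, -0.25, 0],
    [255, 0, 0, -0.35, 0],
    [255, 0, 0, -0.35, 0]
  ]
}}

```text
time: 8.75
tcp_pos: [563.8, 122.6, 143.2]
ee_rot: [180.0, 0.3, -175.8]
ft_force: [1.2, -0.1, -1.1]
finger_gap: 7.4
grip_force: 35.0
```

Request:
{"name": "servo_tool", "arguments": {
  "increments": [
    [255, 0, 0, -0.2, 0],
    [255, 0, 0, -0.4, 0],
    [255, 0, 0, -0.6, 0],
    [255, 0, 0, -0.6, 0],
    [255, 0, 0, -0.6, 0]
  ]
}}

```text
time: 9.25
tcp_pos: [561.9, 122.3, 230.4]
ee_rot: [180.0, 0.0, -175.8]
ft_force: [0.3, -0.2, -0.9]
finger_gap: 7.6
grip_force: 35.0
```

```bash
cat >> h.py <<'E'
def caddy(n='side'):
    f=grab_frame(n); P=cloud(f).reshape(-1,3); C=f['color'].reshape(-1,3).astype(int); w=C.min(1)>110
    k=box(P,420,650,-360,-90,46,55)&w; r=rect(P,k); print('caddy',r); return f,P
E
python3 - <<'E'
from h import *
f,P=caddy(); save(f,'s2.png',(60,340,150,370),2)
s=manip.read_state(); print(s['ft_force'],s['finger_gap'])
plan((531,-232,240,-170))
E
```

```text
caddy (np.int64(712), array([ 531.5, -233.6]), array([ 99.6, 193.3]), 9.7, np.float64(51.5))
[-1.75628116  0.32547474 -1.16767516] 7.25518416557094
at [561.  122.2 229.1] [-1.8000e+02 -1.1000e-01 -1.7582e+02] j6 2.0 t 9.3
  to (531, -232, 240, -170) call 1 rows 3 [0.1238, -0.7802, -0.0242, -0.0216]
  to (531, -232, 240, -170) call 2 rows 3 [0.1501, -0.7756, -0.0242, -0.0216]
  to (531, -232, 240, -170) call 3 rows 3 [0.1763, -0.77, -0.0242, -0.0216]
```

View pics/s2.png

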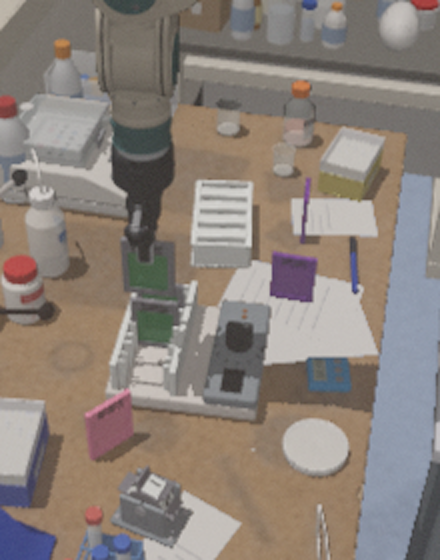

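Cassette held (gap 7.6 mm) and the caddy unmoved. Next I'll carry it beside the caddy and measure the caddy closely with the wrist camera.

Request:
{"name": "servo_tool", "arguments": {
  "increments": [
    [255, 0.04, -0.26, -0.03, 0],
    [255, 0.08, -0.52, -0.06, -0.02],
    [255, 0.12, -0.78, -0.06, -0.03],
    [255, 0.12, -0.78, -0.06, -0.03],
    [255, 0.12, -0.78, -0.06, -0.03]
  ]
}}

```text
time: 9.8
tcp_pos: [551.0, 3.7, 237.3]
ee_rot: [179.9, -0.2, -173.2]
ft_force: [-0.9, 0.7, -1.0]
finger_gap: 7.1
grip_force: 35.1
```

Request:
{"name": "servo_tool", "arguments": {
  "increments": [
    [255, 0.05, -0.25, 0, -0.03],
    [255, 0.1, -0.5, 0, -0.033],
    [255, 0.15, -0.76, 0, -0.033],
    [255, 0.15, -0.76, 0, -0.033],
    [255, 0.15, -0.76, 0, -0.033]
  ]
}}

```text
time: 10.3
tcp_pos: [543.2, -111.0, 238.2]
ee_rot: [179.9, -0.1, -170.2]
ft_force: [-0.5, -0.5, -1.6]
finger_gap: 7.4
grip_force: 35.2
```

Request:
{"name": "servo_tool", "arguments": {
  "increments": [
    [255, 0, 0, 0, 0],
    [255, 0, 0, 0, 0],
    [255, 0, 0, 0, 0]
  ]
}}

```text
time: 10.6
tcp_pos: [543.7, -110.4, 239.3]
ee_rot: [180.0, -0.0, -170.0]
ft_force: [-0.5, -0.5, -0.5]
finger_gap: 7.2
grip_force: 35.2
```

```bash
cat >> h.py <<'E'
def wcaddy(name=None):
    s=manip.read_state(); T=pose(s); f=grab_frame('wrist'); print('at',s['tcp_pos'].round(1),s['ee_rot'].round(2),s['time'])
    if name: save(f,name,scale=1.2)
    P=cloud(f,T).reshape(-1,3); C=f['color'].reshape(-1,3).astype(int); w=C.min(1)>110
    k=box(P,420,650,-370,-90,45,56)&w
    r=rect(P,k); print('rect',r)
    c=np.array(r[1]); a=r[3] if r[2][1]>r[2][0] else r[3]-90
    for _ in range(2):
        a_=np.radians(a); X=np.array([np.cos(a_),np.sin(a_)]); Y=np.array([-X[1],X[0]])
        L=(P[:,:2]-c)@np.stack([X,Y],1)
        low=(P[:,2]<42)&(P[:,2]>-5)&(abs(L[:,0])<30)&(abs(L[:,1])<95)
        # top-surface stripe edges -> pocket centres
        top=k&(abs(L[:,0])<36); h,_e=np.histogram(L[top,1],np.arange(-100,101,1))
        x=np.array([L[k,0].min(),L[k,0].max()]); y=np.array([L[k,1].min(),L[k,1].max()])
        print('ang',a,'c',c.round(1),'x',np.percentile(L[k,0],[.5,99.5]).round(1),'y',np.percentile(L[k,1],[.5,99.5]).round(1)); break
    t=h>h.max()*0.15; g=np.flatnonzero(~t[5:-5])+5
    runs=np.split(g,np.flatnonzero(np.diff(g)>1)+1); print('gaps',[(int(q[0]-100),int(q[-1]-99)) for q in runs if len(q)>5])
    print('pockets', {p:(c+p*Y).round(1).tolist() for p in(-76,-38,0,38,76)})
    return f,P,T
E
python3 - <<'E'
from h import *
wcaddy('w4.png')
E
```

```text
at [ 543.7 -110.4  239.3] [ 1.7998e+02 -1.0000e-02 -1.7005e+02] 10.6
rect (np.int64(10822), array([ 520.9, -199.7]), array([120.7, 260.6]), 17.4, np.float64(49.7))
ang 17.4 c [ 520.9 -199.7] x [-57.1  56.5] y [-126.3   56.6]
gaps [(-77, -68), (-39, -30), (-1, 7), (37, 45), (59, 95)]
pockets {-76: [543.6, -272.2], -38: [532.3, -236.0], 0: [520.9, -199.7], 38: [509.5, -163.4], 76: [498.2, -127.2]}
```

View pics/w4.png

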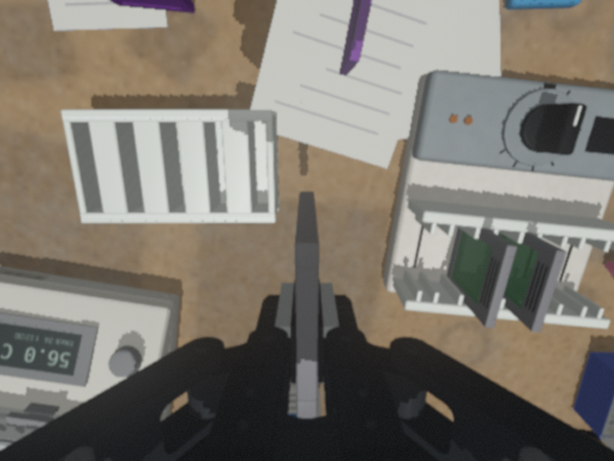

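The wrist view shows the caddy clearly at (170,165), with the held cassette at (307,300). The rectangle was polluted by the balance, so I'll keep only the main connected blob.

```bash
python3 - <<'E'
s=open('h.py').read()
s=s.replace("    r=rect(P,k); print('rect',r)\n    c=np","    m=cv2.morphologyEx(k.reshape(384,512).astype(np.uint8),cv2.MORPH_OPEN,np.ones((2,2)))\n    n,lab,st,_=cv2.connectedComponentsWithStats(m); k=(lab==1+np.argmax(st[1:,4])).ravel()\n    r=rect(P,k); print('rect',r)\n    c=np")
open('h.py','w').write(s)
E
python3 - <<'E'
from h import *
f,P,T=wcaddy(); 
E
```

```text
at [ 543.7 -110.6  239.3] [ 179.99   -0.   -170.06] 10.65
rect (np.int64(10806), array([ 572.6, -225.8]), array([ 88.2, 237.5]), 34.9, np.float64(nan))
ang 34.9 c [ 572.6 -225.8] x [nan nan] y [nan nan]
gaps [(-95, -78)]
pockets {-76: [616.1, -288.1], -38: [594.3, -257.0], 0: [572.6, -225.8], 38: [550.9, -194.6], 76: [529.1, -163.5]}
```

```bash
sed -i 's/np.ones((2,2)))\n    n,lab/X/; s/cv2.MORPH_OPEN,np.ones((2,2))/cv2.MORPH_OPEN,np.ones((3,3))/; s/k=(lab==1+np.argmax(st\[1:,4\])).ravel()/k=k\&(lab==1+np.argmax(st[1:,4])).ravel()/' h.py
python3 - <<'E'
from h import *
f,P,T=wcaddy(); 
E
```

```text
at [ 543.7 -110.8  239.5] [ 180.      0.   -170.08] 10.7
rect (np.int64(10788), array([ 531.6, -233.7]), array([ 98.5, 180.3]), 10.0, np.float64(49.8))
ang 10.0 c [ 531.6 -233.7] x [-49.3  48.9] y [-88.5  89.7]
gaps [(-95, -89), (-83, -68), (-45, -30), (-7, 8), (31, 46), (69, 84)]
pockets {-76: [544.8, -308.5], -38: [538.2, -271.1], 0: [531.6, -233.7], 38: [525.0, -196.3], 76: [518.4, -158.9]}
```

Caddy fit is good (98.5 × 180.3 mm). I'll go above pocket -76.

```bash
python3 - <<'E'
from h import *
plan((544.8,-308.2,200,-170),(544.8,-308.2,125,-170,40))
E
```

```text
at [ 543.8 -111.   239.5] [ 1.8000e+02  1.0000e-02 -1.7009e+02] j6 -28.0 t 10.8
  to (544.8, -308.2, 200, -170) call 1 rows 3 [0.1097, -0.6482, 0.1316, -0.0005]
  to (544.8, -308.2, 200, -170) call 2 rows 3 [0.1102, -0.6481, 0.1316, -0.0005]
  to (544.8, -308.2, 125, -170) call 1 rows 2 [-0.0, 0.0, 0.5, 0.0]
```

Request:
{"name": "servo_tool", "arguments": {
  "increments": [
    [255, 0.035, -0.21, 0.04, 0],
    [255, 0.075, -0.44, 0.09, 0],
    [255, 0.11, -0.648, 0.132, 0],
    [255, 0.11, -0.648, 0.132, 0]
  ]
}}

```text
time: 11.15
tcp_pos: [543.8, -213.2, 218.6]
ee_rot: [-179.9, -0.1, -170.4]
ft_force: [-0.4, 1.0, -1.9]
finger_gap: 7.6
grip_force: 35.2
```

Request:
{"name": "servo_tool", "arguments": {
  "increments": [
    [255, 0.035, -0.21, 0.04, 0],
    [255, 0.075, -0.44, 0.09, 0],
    [255, 0.11, -0.648, 0.132, 0],
    [255, 0.11, -0.648, 0.132, 0]
  ]
}}

```text
time: 11.55
tcp_pos: [544.2, -311.5, 198.8]
ee_rot: [-180.0, -0.0, -170.3]
ft_force: [0.1, 1.2, -1.4]
finger_gap: 7.6
grip_force: 35.2
```

Request:
{"name": "servo_tool", "arguments": {
  "increments": [
    [255, 0, 0, 0.2, 0],
    [255, 0, 0, 0.4, 0],
    [255, 0, 0, 0.5, 0],
    [255, 0, 0, 0.5, 0],
    [255, 0, 0, 0.5, 0]
  ]
}}

```text
time: 12.05
tcp_pos: [544.9, -308.4, 125.5]
ee_rot: [-180.0, 0.0, -170.1]
ft_force: [0.5, 0.4, -1.1]
finger_gap: 7.0
grip_force: 35.1
```

```bash
python3 - <<'E'
from h import *
plan((544.8,-308.2,66,-170,20))
f,P=caddy(); save(f,'s3.png',(60,260,150,370),2.5)
E
```

```text
at [ 544.9 -308.4  125.5] [-1.7999e+02  3.0000e-02 -1.7011e+02] j6 -45.0 t 12.1
  to (544.8, -308.2, 66, -170) call 1 rows 3 [0.0004, 0.0011, 0.397, -0.0012]
caddy (np.int64(694), array([ 531.1, -231.3]), array([ 99.4, 188.8]), 10.2, np.float64(51.8))
```

Request:
{"name": "servo_tool", "arguments": {
  "increments": [
    [255, 0, 0.001, 0.08, 0],
    [255, 0, 0.001, 0.16, 0],
    [255, 0, 0.001, 0.24, 0],
    [255, 0, 0.001, 0.24, 0]
  ]
}}

```text
time: 12.5
tcp_pos: [542.5, -307.4, 86.0]
ee_rot: [179.8, -0.2, -170.2]
ft_force: [-0.8, 0.9, -0.9]
finger_gap: 7.7
grip_force: 35.1
```

Request:
{"name": "servo_tool", "arguments": {
  "increments": [
    [255, 0, 0, 0.04, 0],
    [255, 0, 0, 0.08, 0],
    [255, 0, 0, 0.12, 0],
    [255, 0, 0, 0.145, 0],
    [255, 0, 0, 0.145, 0]
  ]
}}

```text
time: 13.0
tcp_pos: [543.9, -308.3, 66.3]
ee_rot: [179.9, -0.1, -170.2]
ft_force: [-0.3, 0.8, -0.5]
finger_gap: 7.7
grip_force: 35.1
```

Request:
{"name": "servo_tool", "arguments": {
  "increments": [
    [255, 0, 0, 0.01, 0],
    [255, 0, 0, 0.013, 0],
    [255, 0, 0, 0.013, 0]
  ]
}}

```text
time: 13.3
tcp_pos: [544.6, -308.8, 65.5]
ee_rot: [-180.0, 0.0, -170.2]
ft_force: [-0.3, -1.0, 0.5]
finger_gap: 7.3
grip_force: 35.4
```

Request:
{"name": "servo_tool", "arguments": {
  "increments": [
    [171, 0, 0, 0, 0],
    [171, 0, 0, 0, 0],
    [171, 0, 0, 0, 0]
  ]
}}

```text
time: 13.6
tcp_pos: [544.5, -308.7, 65.3]
ee_rot: [-180.0, 0.0, -170.2]
ft_force: [0.8, -0.7, 0.3]
finger_gap: 28.0
grip_force: 0.0
```

Request:
{"name": "servo_tool", "arguments": {
  "increments": [
    [171, 0, 0, -0.2, 0],
    [171, 0, 0, -0.5, 0],
    [171, 0, 0, -0.8, 0],
    [171, 0, 0, -0.95, 0],
    [171, 0, 0, -0.95, 0]
  ]
}}

```text
time: 14.1
tcp_pos: [547.2, -310.6, 213.1]
ee_rot: [-179.6, 0.4, -170.1]
ft_force: [0.3, -0.2, 0.8]
finger_gap: 28.1
grip_force: 0.0
```

```bash
python3 - <<'E'
from h import *
f,P=caddy(); save(f,'s3.png',(60,260,150,370),2.5)
k=box(P,500,600,-345,-280,70,110); print(rect(P,k),P[k][:,2].max())
plan((564,84,200,-175.8),(564,84,172,-175.8))
E
```

```text
caddy (np.int64(678), array([ 531.1, -231.7]), array([ 99.9, 190.4]), 10.2, np.float64(51.6))
(np.int64(155), array([ 541.8, -306.4]), array([69.3, 16. ]), 11.8, np.float64(87.7)) 101.94438432548736
at [ 545.8 -309.6  210.2] [-179.79    0.21 -170.15] j6 -45.0 t 14.2
  to (564, 84, 200, -175.8) call 1 rows 3 [-0.1895, 0.8549, 0.0227, 0.0209]
  to (564, 84, 200, -175.8) call 2 rows 3 [-0.1613, 0.8607, 0.0227, 0.0209]
  to (564, 84, 200, -175.8) call 3 rows 3 [-0.133, 0.8655, 0.0227, 0.0209]
  to (564, 84, 172, -175.8) call 1 rows 1 [-0.0, 0.0, 0.1867, -0.0]
```

View pics/s3.png

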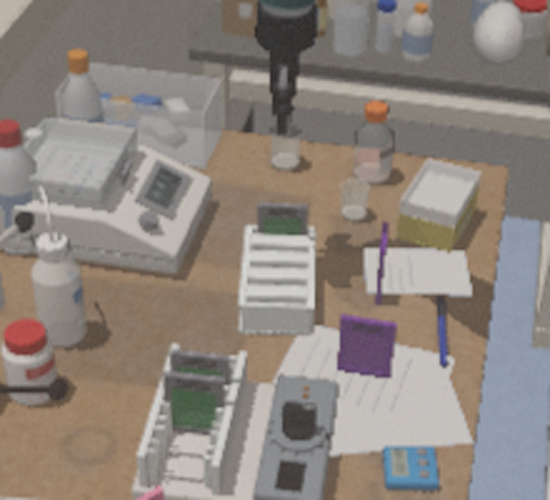

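The first cassette stands in the far pocket at (283,222), its top at about 95 mm. On to the middle slot.

Request:
{"name": "servo_tool", "arguments": {
  "increments": [
    [171, -0.06, 0.28, 0, 0.02],
    [171, -0.12, 0.57, 0, 0.02],
    [171, -0.19, 0.855, 0.023, 0.021],
    [171, -0.19, 0.855, 0.023, 0.021]
  ]
}}

```text
time: 14.55
tcp_pos: [548.3, -172.0, 201.3]
ee_rot: [179.7, -0.3, -171.7]
ft_force: [0.6, 0.1, -0.7]
finger_gap: 28.1
grip_force: 0.0
```

Request:
{"name": "servo_tool", "arguments": {
  "increments": [
    [171, -0.05, 0.28, 0, 0.02],
    [171, -0.11, 0.57, 0, 0.02],
    [171, -0.161, 0.861, 0.023, 0.021],
    [171, -0.161, 0.861, 0.023, 0.021]
  ]
}}

```text
time: 14.95
tcp_pos: [554.7, -42.0, 198.4]
ee_rot: [179.8, -0.2, -173.6]
ft_force: [0.6, 0.3, -0.5]
finger_gap: 28.0
grip_force: 0.0
```

Request:
{"name": "servo_tool", "arguments": {
  "increments": [
    [171, -0.04, 0.28, 0, 0.02],
    [171, -0.09, 0.57, 0.1, 0.02],
    [171, -0.133, 0.866, 0.2, 0.021],
    [171, -0.133, 0.866, 0.2, 0.021],
    [171, -0.133, 0.866, 0.2, 0.021]
  ]
}}

```text
time: 15.45
tcp_pos: [561.6, 85.0, 168.9]
ee_rot: [-180.0, -0.2, -175.7]
ft_force: [-0.1, -0.4, -0.5]
finger_gap: 28.3
grip_force: 0.0
```

Request:
{"name": "servo_tool", "arguments": {
  "increments": [
    [171, 0, 0, 0, 0],
    [171, 0, 0, 0, 0]
  ]
}}

```text
time: 15.65
tcp_pos: [563.1, 83.6, 170.9]
ee_rot: [-180.0, 0.0, -175.9]
ft_force: [0.9, 0.0, 0.3]
finger_gap: 27.7
grip_force: 0.0
```

```bash
cat >> h.py <<'E'
def wcass(y):
    s=manip.read_state(); T=pose(s); f=grab_frame('wrist'); P=cloud(f,T).reshape(-1,3)
    print(rect(P,box(P,500,620,y-15,y+15,112,128)))
E
python3 - <<'E'
from h import *
wcass(84)
plan((564,84.3,89,-175.8,30))
E
```

```text
(np.int64(1214), array([564.1,  83.1]), array([70. ,  8.2]), 4.3, np.float64(119.9))
at [563.1  83.6 171. ] [-1.7998e+02  4.0000e-02 -1.7595e+02] j6 -2.0 t 15.7
  to (564, 84.3, 89, -175.8) call 1 rows 3 [-0.0061, 0.004, 0.547, -0.0016]
```

Request:
{"name": "servo_tool", "arguments": {
  "increments": [
    [171, -0.006, 0.003, 0.2, 0],
    [171, -0.006, 0.003, 0.4, 0],
    [171, -0.006, 0.003, 0.547, 0],
    [171, -0.006, 0.003, 0.547, 0],
    [171, -0.006, 0.003, 0.547, 0]
  ]
}}

```text
time: 16.2
tcp_pos: [563.7, 84.9, 89.1]
ee_rot: [-180.0, -0.0, -175.9]
ft_force: [0.4, 0.9, -0.4]
finger_gap: 28.0
grip_force: 0.0
```

Request:
{"name": "servo_tool", "arguments": {
  "increments": [
    [255, 0, 0, 0, 0],
    [255, 0, 0, 0, 0],
    [255, 0, 0, 0, 0],
    [255, 0, 0, 0, 0],
    [255, 0, 0, 0, 0]
  ],
  "squeeze": 35
}}

```text
time: 16.7
tcp_pos: [565.3, 85.4, 90.6]
ee_rot: [-179.9, 0.2, -175.8]
ft_force: [-0.5, -0.8, 6.5]
finger_gap: 7.2
grip_force: 38.6
```

Request:
{"name": "servo_tool", "arguments": {
  "increments": [
    [255, 0, 0, -0.05, 0],
    [255, 0, 0, -0.15, 0],
    [255, 0, 0, -0.25, 0],
    [255, 0, 0, -0.35, 0],
    [255, 0, 0, -0.35, 0]
  ]
}}

```text
time: 17.2
tcp_pos: [565.1, 86.0, 143.4]
ee_rot: [180.0, 0.2, -175.8]
ft_force: [0.2, 0.2, 0.2]
finger_gap: 7.4
grip_force: 37.5
```

Request:
{"name": "servo_tool", "arguments": {
  "increments": [
    [255, 0, 0, -0.2, 0],
    [255, 0, 0, -0.4, 0],
    [255, 0, 0, -0.62, 0],
    [255, 0, 0, -0.62, 0]
  ]
}}

```text
time: 17.6
tcp_pos: [566.2, 86.1, 238.7]
ee_rot: [180.0, 0.5, -175.8]
ft_force: [0.8, -0.4, 0.2]
finger_gap: 7.6
grip_force: 37.5
```

Request:
{"name": "servo_tool", "arguments": {
  "increments": [
    [255, 0.04, -0.21, 0, 0],
    [255, 0.08, -0.42, 0, -0.02],
    [255, 0.11, -0.64, 0, -0.03],
    [255, 0.11, -0.64, 0, -0.03]
  ]
}}

```text
time: 18.0
tcp_pos: [552.8, -13.9, 232.4]
ee_rot: [-180.0, -0.2, -173.3]
ft_force: [-0.6, 0.5, -0.8]
finger_gap: 7.4
grip_force: 37.5
```

Request:
{"name": "servo_tool", "arguments": {
  "increments": [
    [255, 0.04, -0.21, 0, 0],
    [255, 0.09, -0.42, 0, -0.03],
    [255, 0.13, -0.64, 0, -0.035],
    [255, 0.13, -0.64, 0, -0.035],
    [255, 0.13, -0.64, 0, -0.035]
  ]
}}

```text
time: 18.5
tcp_pos: [545.5, -108.5, 232.9]
ee_rot: [179.9, -0.1, -170.0]
ft_force: [1.0, 1.6, -0.3]
finger_gap: 7.4
grip_force: 37.5
```

Request:
{"name": "servo_tool", "arguments": {
  "increments": [
    [255, 0, 0, 0, 0],
    [255, 0, 0, 0, 0]
  ]
}}

```text
time: 18.7
tcp_pos: [546.0, -107.7, 233.7]
ee_rot: [180.0, -0.0, -169.9]
ft_force: [-0.1, 0.4, -1.0]
finger_gap: 7.1
grip_force: 37.5
```

```bash
python3 - <<'E'
from h import *
f,P,T=wcaddy(); np.savez('w5.npz',T=T,**f)
k=box(P,500,600,-350,-270,85,110); print('cass',rect(P,k))
E
```

```text
at [ 546.  -107.7  233.7] [ 1.7995e+02 -3.0000e-02 -1.6989e+02] 18.7
rect (np.int64(10827), array([ 531.5, -233.5]), array([ 99.6, 179.9]), 10.1, np.float64(49.8))
ang 10.1 c [ 531.5 -233.5] x [-49.8  49.4] y [-86.8  89.5]
gaps [(-95, -68), (-45, -30), (-7, 7), (31, 45), (69, 83)]
pockets {-76: [544.8, -308.3], -38: [538.2, -270.9], 0: [531.5, -233.5], 38: [524.8, -196.1], 76: [518.2, -158.7]}
cass (np.int64(1208), array([ 543. , -308.7]), array([69.4, 10.2]), 9.6, np.float64(94.0))
```

```bash
python3 - <<'E'
from h import *
plan((531.7,-233.2,200,-169.9),(531.7,-233.2,125,-169.9,40))
E
```

```text
at [ 546.1 -107.8  233.9] [ 1.7997e+02 -2.0000e-02 -1.6988e+02] j6 -28.0 t 18.8
  to (531.7, -233.2, 200, -169.9) call 1 rows 3 [0.2417, -0.8064, 0.2258, 0.0002]
  to (531.7, -233.2, 125, -169.9) call 1 rows 2 [-0.0, 0.0, 0.5, -0.0]
```

Request:
{"name": "servo_tool", "arguments": {
  "increments": [
    [255, 0.08, -0.27, 0.07, 0],
    [255, 0.16, -0.54, 0.15, 0],
    [255, 0.242, -0.806, 0.226, 0],
    [255, 0.242, -0.806, 0.226, 0],
    [255, 0.242, -0.806, 0.226, 0]
  ]
}}

```text
time: 19.25
tcp_pos: [531.2, -234.2, 199.8]
ee_rot: [179.9, -0.0, -170.0]
ft_force: [0.2, 0.0, -1.2]
finger_gap: 7.4
grip_force: 37.5
```

Request:
{"name": "servo_tool", "arguments": {
  "increments": [
    [255, 0, 0, 0.2, 0],
    [255, 0, 0, 0.4, 0],
    [255, 0, 0, 0.5, 0],
    [255, 0, 0, 0.5, 0],
    [255, 0, 0, 0.5, 0]
  ]
}}

```text
time: 19.75
tcp_pos: [532.1, -233.2, 126.0]
ee_rot: [-180.0, 0.0, -169.9]
ft_force: [0.8, 0.4, -0.1]
finger_gap: 7.5
grip_force: 37.5
```

```bash
python3 - <<'E'
from h import *
plan((531.7,-233.2,65.5,-169.9,20))
f,P=caddy()
E
```

```text
at [ 532.1 -233.2  126. ] [-1.7999e+02  3.0000e-02 -1.6987e+02] j6 -40.0 t 19.8
  to (531.7, -233.2, 65.5, -169.9) call 1 rows 4 [0.0028, 0.0003, 0.4031, 0.0004]
caddy (np.int64(549), array([ 531. , -231.3]), array([100.1, 186.6]), 10.1, np.float64(51.6))
```

Request:
{"name": "servo_tool", "arguments": {
  "increments": [
    [255, 0.003, 0, 0.08, 0],
    [255, 0.003, 0, 0.16, 0],
    [255, 0.003, 0, 0.24, 0],
    [255, 0.003, 0, 0.24, 0]
  ]
}}

```text
time: 20.2
tcp_pos: [529.1, -233.3, 86.6]
ee_rot: [179.8, -0.2, -170.0]
ft_force: [-0.8, 0.3, -2.3]
finger_gap: 7.4
grip_force: 37.5
```

Request:
{"name": "servo_tool", "arguments": {
  "increments": [
    [255, 0, 0, 0.04, 0],
    [255, 0, 0, 0.08, 0],
    [255, 0, 0, 0.12, 0],
    [255, 0, 0, 0.163, 0],
    [255, 0, 0, 0.163, 0]
  ]
}}

```text
time: 20.7
tcp_pos: [531.5, -234.9, 65.4]
ee_rot: [-179.9, 0.0, -170.0]
ft_force: [0.0, 1.2, 3.3]
finger_gap: 7.1
grip_force: 38.3
```

Request:
{"name": "servo_tool", "arguments": {
  "increments": [
    [255, 0, 0, 0, 0],
    [255, 0, 0, 0, 0]
  ]
}}

```text
time: 20.9
tcp_pos: [531.5, -234.9, 65.4]
ee_rot: [-179.9, 0.0, -170.0]
ft_force: [-0.4, -0.9, 3.5]
finger_gap: 7.3
grip_force: 38.5
```

Foot contact is felt. Now release, lift, and go to the third slot.

Request:
{"name": "servo_tool", "arguments": {
  "increments": [
    [171, 0, 0, 0, 0],
    [171, 0, 0, 0, 0],
    [171, 0, 0, 0, 0]
  ]
}}

```text
time: 21.2
tcp_pos: [530.8, -234.1, 64.4]
ee_rot: [180.0, -0.0, -170.0]
ft_force: [-0.3, 1.4, 0.1]
finger_gap: 28.0
grip_force: 0.0
```

Request:
{"name": "servo_tool", "arguments": {
  "increments": [
    [171, 0, 0, -0.2, 0],
    [171, 0, 0, -0.5, 0],
    [171, 0, 0, -0.8, 0],
    [171, 0, 0, -0.95, 0],
    [171, 0, 0, -0.95, 0]
  ]
}}

```text
time: 21.7
tcp_pos: [533.8, -235.9, 212.1]
ee_rot: [-179.7, 0.4, -170.0]
ft_force: [0.9, 0.1, 0.3]
finger_gap: 28.2
grip_force: 0.0
```

```bash
python3 - <<'E'
from h import *
f,P=caddy()
k=box(P,480,600,-275,-200,70,115); print(rect(P,k),P[k][:,2].max())
plan((566.5,46.3,172,-175.8))
E
```

```text
caddy (np.int64(472), array([ 530.9, -230.9]), array([ 99.9, 189.9]), 10.1, np.float64(51.7))
(np.int64(161), array([ 529.5, -234.2]), array([67.8, 18.1]), 13.4, np.float64(87.3)) 101.27152609410757
at [ 532.4 -235.   209.4] [-179.84    0.2  -169.97] j6 -40.0 t 21.8
  to (566.5, 46.3, 172, -175.8) call 1 rows 3 [-0.1836, 0.6024, 0.0831, 0.0216]
  to (566.5, 46.3, 172, -175.8) call 2 rows 3 [-0.163, 0.6083, 0.0831, 0.0216]
  to (566.5, 46.3, 172, -175.8) call 3 rows 3 [-0.1423, 0.6135, 0.0831, 0.0216]
```

Request:
{"name": "servo_tool", "arguments": {
  "increments": [
    [171, -0.06, 0.2, 0.03, 0.02],
    [171, -0.12, 0.4, 0.06, 0.02],
    [171, -0.184, 0.602, 0.083, 0.022],
    [171, -0.184, 0.602, 0.083, 0.022]
  ]
}}

```text
time: 22.15
tcp_pos: [540.4, -136.8, 191.7]
ee_rot: [179.8, -0.3, -171.7]
ft_force: [-0.2, 0.6, 0.1]
finger_gap: 27.8
grip_force: 0.0
```

Request:
{"name": "servo_tool", "arguments": {
  "increments": [
    [171, -0.05, 0.2, 0.03, 0.02],
    [171, -0.11, 0.4, 0.06, 0.02],
    [171, -0.163, 0.608, 0.083, 0.022],
    [171, -0.163, 0.608, 0.083, 0.022]
  ]
}}

```text
time: 22.55
tcp_pos: [552.4, -44.3, 180.0]
ee_rot: [179.9, -0.2, -173.7]
ft_force: [-1.4, -0.3, 0.3]
finger_gap: 28.0
grip_force: 0.0
```

Request:
{"name": "servo_tool", "arguments": {
  "increments": [
    [171, -0.05, 0.2, 0.03, 0.02],
    [171, -0.1, 0.4, 0.06, 0.02],
    [171, -0.142, 0.614, 0.083, 0.022],
    [171, -0.142, 0.614, 0.083, 0.022],
    [171, -0.142, 0.614, 0.083, 0.022]
  ]
}}

```text
time: 23.05
tcp_pos: [564.8, 46.3, 168.8]
ee_rot: [-180.0, -0.1, -175.9]
ft_force: [-0.6, -0.1, 1.5]
finger_gap: 28.1
grip_force: 0.0
```

Request:
{"name": "servo_tool", "arguments": {
  "increments": [
    [171, 0, 0, 0, 0],
    [171, 0, 0, 0, 0]
  ]
}}

```text
time: 23.25
tcp_pos: [565.4, 45.5, 169.8]
ee_rot: [-180.0, -0.0, -176.0]
ft_force: [-0.6, 0.3, 0.5]
finger_gap: 28.0
grip_force: 0.0
```

```bash
python3 - <<'E'
from h import *
wcass(46)
plan((566.7,46.3,89,-175.8,30))
E
```

```text
(np.int64(1211), array([566.9,  45.1]), array([70.1,  8.1]), 4.2, np.float64(119.9))
at [565.5  45.7 170. ] [-179.98    0.   -176.01] j6 -6.0 t 23.3
  to (566.7, 46.3, 89, -175.8) call 1 rows 3 [-0.0085, 0.0037, 0.5399, -0.0023]
```

Request:
{"name": "servo_tool", "arguments": {
  "increments": [
    [171, -0.008, 0.003, 0.2, 0],
    [171, -0.008, 0.003, 0.4, 0],
    [171, -0.008, 0.003, 0.54, 0],
    [171, -0.008, 0.003, 0.54, 0],
    [171, -0.008, 0.003, 0.54, 0]
  ]
}}

```text
time: 23.8
tcp_pos: [566.5, 46.9, 89.2]
ee_rot: [-180.0, -0.0, -176.0]
ft_force: [0.8, 0.4, -0.2]
finger_gap: 28.0
grip_force: 0.0
```

Request:
{"name": "servo_tool", "arguments": {
  "increments": [
    [255, 0, 0, 0, 0],
    [255, 0, 0, 0, 0],
    [255, 0, 0, 0, 0],
    [255, 0, 0, 0, 0],
    [255, 0, 0, 0, 0]
  ],
  "squeeze": 35
}}

```text
time: 24.3
tcp_pos: [568.2, 47.2, 90.8]
ee_rot: [-180.0, 0.2, -175.9]
ft_force: [-0.4, -0.0, 6.6]
finger_gap: 7.4
grip_force: 36.7
```

Request:
{"name": "servo_tool", "arguments": {
  "increments": [
    [255, 0, 0, -0.05, 0],
    [255, 0, 0, -0.15, 0],
    [255, 0, 0, -0.25, 0],
    [255, 0, 0, -0.35, 0],
    [255, 0, 0, -0.35, 0]
  ]
}}

```text
time: 24.8
tcp_pos: [568.2, 47.5, 143.8]
ee_rot: [-180.0, 0.2, -175.9]
ft_force: [0.3, -0.1, -0.6]
finger_gap: 7.3
grip_force: 35.7
```

Request:
{"name": "servo_tool", "arguments": {
  "increments": [
    [255, 0, 0, -0.2, 0],
    [255, 0, 0, -0.4, 0],
    [255, 0, 0, -0.62, 0],
    [255, 0, 0, -0.62, 0]
  ]
}}

```text
time: 25.2
tcp_pos: [569.3, 47.5, 238.9]
ee_rot: [-180.0, 0.5, -175.9]
ft_force: [0.1, 0.1, -0.8]
finger_gap: 7.4
grip_force: 35.8
```

Request:
{"name": "servo_tool", "arguments": {
  "increments": [
    [255, 0.03, -0.17, 0, 0],
    [255, 0.07, -0.34, 0, -0.02],
    [255, 0.1, -0.51, 0, -0.032],
    [255, 0.1, -0.51, 0, -0.032]
  ]
}}

```text
time: 25.6
tcp_pos: [555.8, -32.1, 232.7]
ee_rot: [-180.0, -0.2, -173.2]
ft_force: [0.3, 0.1, -1.2]
finger_gap: 7.4
grip_force: 35.7
```

Request:
{"name": "servo_tool", "arguments": {
  "increments": [
    [255, 0.04, -0.17, 0, 0],
    [255, 0.08, -0.34, 0, -0.03],
    [255, 0.12, -0.51, 0, -0.035],
    [255, 0.12, -0.51, 0, -0.035],
    [255, 0.12, -0.51, 0, -0.035]
  ]
}}

```text
time: 26.1
tcp_pos: [547.8, -107.6, 233.3]
ee_rot: [179.9, -0.1, -169.9]
ft_force: [0.3, 1.0, -1.0]
finger_gap: 7.2
grip_force: 35.7
```

Request:
{"name": "servo_tool", "arguments": {
  "increments": [
    [255, 0, 0, 0, 0],
    [255, 0, 0, 0, 0]
  ]
}}

```text
time: 26.3
tcp_pos: [548.3, -107.0, 234.1]
ee_rot: [180.0, -0.0, -169.8]
ft_force: [0.4, 0.1, -0.6]
finger_gap: 7.6
grip_force: 35.7
```

```bash
python3 - <<'E'
from h import *
f,P,T=wcaddy(); np.savez('w6.npz',T=T,**f)
k=box(P,480,600,-270,-205,85,110); print('cass',rect(P,k))
E
```

```text
at [ 548.3 -107.   234.1] [ 1.7996e+02 -3.0000e-02 -1.6981e+02] 26.3
rect (np.int64(9415), array([ 532. , -233.4]), array([ 99.4, 180.2]), 10.2, np.float64(49.8))
ang 10.2 c [ 532.  -233.4] x [-49.6  49.3] y [-87.2  89.6]
gaps [(-95, -68), (-45, -30), (-25, 8), (31, 45), (69, 83)]
pockets {-76: [545.5, -308.2], -38: [538.7, -270.8], 0: [532.0, -233.4], 38: [525.3, -196.0], 76: [518.5, -158.6]}
cass (np.int64(1003), array([ 530.6, -234.7]), array([69.3,  8.9]), 10.0, np.float64(94.4))
```

Good: two stand in the caddy and the third is held. It goes in pocket +76 at (518.5, -158.4).

```bash
python3 - <<'E'
from h import *
plan((518.7,-158.3,180,-169.9),(518.7,-158.3,125,-169.9,40))
E
```

```text
at [ 548.4 -107.1  234.2] [ 1.7997e+02 -2.0000e-02 -1.6981e+02] j6 -28.0 t 26.4
  to (518.7, -158.3, 180, -169.9) call 1 rows 2 [0.2554, -0.301, 0.3615, 0.001]
  to (518.7, -158.3, 125, -169.9) call 1 rows 2 [-0.0, 0.0, 0.3667, -0.0]
```

Request:
{"name": "servo_tool", "arguments": {
  "increments": [
    [255, 0.12, -0.15, 0.12, 0],
    [255, 0.255, -0.301, 0.25, 0],
    [255, 0.255, -0.301, 0.36, 0],
    [255, 0.255, -0.301, 0.36, 0]
  ]
}}

```text
time: 26.75
tcp_pos: [516.5, -158.3, 178.0]
ee_rot: [179.8, -0.2, -169.9]
ft_force: [0.3, 0.4, -1.1]
finger_gap: 7.8
grip_force: 35.7
```

Request:
{"name": "servo_tool", "arguments": {
  "increments": [
    [255, 0, 0, 0.2, 0],
    [255, 0, 0, 0.367, 0],
    [255, 0, 0, 0.367, 0],
    [255, 0, 0, 0.367, 0]
  ]
}}

```text
time: 27.15
tcp_pos: [519.2, -158.7, 126.2]
ee_rot: [180.0, 0.0, -169.8]
ft_force: [0.2, -0.9, -0.3]
finger_gap: 7.6
grip_force: 35.6
```

```bash
python3 - <<'E'
from h import *
plan((518.7,-158.3,65,-169.9,20))
f,P=caddy()
E
```

```text
at [ 519.2 -158.7  126.2] [ 1.8000e+02  1.0000e-02 -1.6983e+02] j6 -34.0 t 27.1
  to (518.7, -158.3, 65, -169.9) call 1 rows 4 [0.0029, 0.0034, 0.4077, 0.0008]
caddy (np.int64(328), array([ 531.2, -232.7]), array([ 99.8, 191.7]), 10.1, np.float64(51.9))
```

Request:
{"name": "servo_tool", "arguments": {
  "increments": [
    [255, 0.003, 0.001, 0.08, 0],
    [255, 0.003, 0.001, 0.16, 0],
    [255, 0.003, 0.001, 0.24, 0],
    [255, 0.003, 0.001, 0.24, 0]
  ]
}}

```text
time: 27.6
tcp_pos: [516.3, -158.3, 87.0]
ee_rot: [179.8, -0.2, -169.9]
ft_force: [0.6, 0.8, -1.2]
finger_gap: 7.4
grip_force: 35.7
```

Request:
{"name": "servo_tool", "arguments": {
  "increments": [
    [255, 0, 0, 0.04, 0],
    [255, 0, 0, 0.08, 0],
    [255, 0, 0, 0.12, 0],
    [255, 0, 0, 0.163, 0],
    [255, 0, 0, 0.163, 0]
  ]
}}

```text
time: 28.1
tcp_pos: [518.8, -159.7, 65.6]
ee_rot: [-179.9, 0.0, -169.9]
ft_force: [-1.2, -0.4, 4.0]
finger_gap: 7.6
grip_force: 36.7
```

Request:
{"name": "servo_tool", "arguments": {
  "increments": [
    [255, 0, 0, 0, 0],
    [255, 0, 0, 0, 0]
  ]
}}

```text
time: 28.3
tcp_pos: [518.8, -159.6, 65.6]
ee_rot: [-179.9, 0.0, -169.9]
ft_force: [-1.9, -1.0, 6.2]
finger_gap: 7.1
grip_force: 36.8
```

Request:
{"name": "servo_tool", "arguments": {
  "increments": [
    [171, 0, 0, 0, 0],
    [171, 0, 0, 0, 0],
    [171, 0, 0, 0, 0]
  ]
}}

```text
time: 28.6
tcp_pos: [518.0, -158.9, 64.5]
ee_rot: [180.0, -0.0, -169.9]
ft_force: [-1.3, 0.3, -0.9]
finger_gap: 27.9
grip_force: 0.0
```

Request:
{"name": "servo_tool", "arguments": {
  "increments": [
    [171, 0, 0, -0.2, 0],
    [171, 0, 0, -0.5, 0],
    [171, 0, 0, -0.8, 0],
    [171, 0, 0, -1, 0],
    [171, 0, 0, -1, 0],
    [171, 0, 0, -1, 0]
  ]
}}

```text
invalid input at $.increments: expected 1 to 5 rows
```

```bash
python3 - <<'E'
from h import *
plan((500,340,240,-180))
E
```

```text
at [ 518.  -158.9   64.5] [ 1.7997e+02 -3.0000e-02 -1.6988e+02] j6 -34.0 t 28.6
  to (500, 340, 240, -180) call 1 rows 3 [-0.1166, 0.8239, -0.2925, 0.0281]
  to (500, 340, 240, -180) call 2 rows 3 [-0.0801, 0.8282, -0.2925, 0.0281]
  to (500, 340, 240, -180) call 3 rows 3 [-0.0435, 0.8309, -0.2925, 0.0281]
  to (500, 340, 240, -180) call 4 rows 3 [-0.0068, 0.832, -0.2925, 0.0281]
```

Request:
{"name": "servo_tool", "arguments": {
  "increments": [
    [171, 0, 0, -0.2, 0],
    [171, 0, 0, -0.5, 0],
    [171, 0, 0, -0.8, 0],
    [171, 0, 0, -1, 0],
    [171, 0, 0, -1, 0]
  ]
}}

```text
time: 29.1
tcp_pos: [521.8, -160.6, 220.5]
ee_rot: [-179.7, 0.5, -169.9]
ft_force: [0.5, -0.2, 0.0]
finger_gap: 27.8
grip_force: 0.0
```

Request:
{"name": "servo_tool", "arguments": {
  "increments": [
    [171, -0.04, 0.27, -0.06, 0.01],
    [171, -0.08, 0.55, -0.06, 0.02],
    [171, -0.117, 0.824, -0.06, 0.028],
    [171, -0.117, 0.824, -0.06, 0.028]
  ]
}}

```text
time: 29.5
tcp_pos: [512.2, -30.4, 222.6]
ee_rot: [179.8, -0.1, -172.1]
ft_force: [0.0, -1.1, -1.1]
finger_gap: 28.4
grip_force: 0.0
```

Request:
{"name": "servo_tool", "arguments": {
  "increments": [
    [171, -0.03, 0.27, -0.06, 0.01],
    [171, -0.05, 0.55, -0.06, 0.02],
    [171, -0.08, 0.828, -0.06, 0.028],
    [171, -0.08, 0.828, -0.06, 0.028]
  ]
}}

```text
time: 29.9
tcp_pos: [508.5, 93.5, 231.8]
ee_rot: [179.9, -0.1, -174.6]
ft_force: [-0.5, -1.0, 0.5]
finger_gap: 28.4
grip_force: 0.0
```

Request:
{"name": "servo_tool", "arguments": {
  "increments": [
    [171, -0.01, 0.27, -0.06, 0.01],
    [171, -0.03, 0.55, -0.06, 0.02],
    [171, -0.044, 0.831, -0.06, 0.028],
    [171, -0.044, 0.831, -0.06, 0.028]
  ]
}}

```text
time: 30.3
tcp_pos: [504.8, 217.6, 240.9]
ee_rot: [180.0, -0.0, -177.2]
ft_force: [-0.6, 0.0, -0.0]
finger_gap: 28.1
grip_force: 0.0
```

Request:
{"name": "servo_tool", "arguments": {
  "increments": [
    [171, 0, 0.27, -0.03, 0.01],
    [171, 0, 0.55, -0.03, 0.02],
    [171, -0.007, 0.832, -0.03, 0.028],
    [171, -0.007, 0.832, -0.03, 0.028],
    [171, -0.007, 0.832, -0.03, 0.028]
  ]
}}

```text
time: 30.8
tcp_pos: [500.5, 338.7, 245.3]
ee_rot: [-179.9, -0.1, -179.9]
ft_force: [-0.5, -0.9, -0.6]
finger_gap: 28.1
grip_force: 0.0
```

Request:
{"name": "servo_tool", "arguments": {
  "increments": [
    [171, 0, 0, 0, 0],
    [171, 0, 0, 0, 0]
  ]
}}

```text
time: 31.0
tcp_pos: [500.6, 338.0, 246.1]
ee_rot: [-180.0, -0.0, 179.9]
ft_force: [0.5, 0.5, -0.7]
finger_gap: 28.2
grip_force: 0.0
```

```bash
python3 - <<'E'
from h import *
s=manip.read_state(); T=pose(s); f=grab_frame('wrist'); print(s['tcp_pos'],s['ee_rot'],s['time'])
save(f,'w7.png',(0,340,100,400),2); np.savez('w7.npz',T=T,**f)
P=cloud(f,T).reshape(-1,3)
print('cheeks',rect(P,box(P,420,600,300,400,58,65)))
print('above',rect(P,box(P,420,600,300,400,67,100)))
g,Q=caddy(); save(g,'s7.png',(60,340,130,370),2)
print('3rd',rect(Q,box(Q,460,580,-200,-120,70,115)))
E
```

```text
[500.61114869 337.95135309 246.14269854] [-1.79953267e+02 -3.47277078e-02  1.79925591e+02] 31.0
cheeks (np.int64(905), array([501.9, 354.3]), array([49.9, 69.3]), 77.1, np.float64(60.1))
above (np.int64(1237), array([490.6, 356.8]), array([32. , 41.4]), 77.6, np.float64(72.8))
caddy (np.int64(282), array([ 531.4, -233.7]), array([ 99.7, 189.8]), 10.1, np.float64(51.9))
3rd (np.int64(165), array([ 516.6, -157.3]), array([65.5, 14.1]), 10.3, np.float64(87.4))
```

View pics/w7.png

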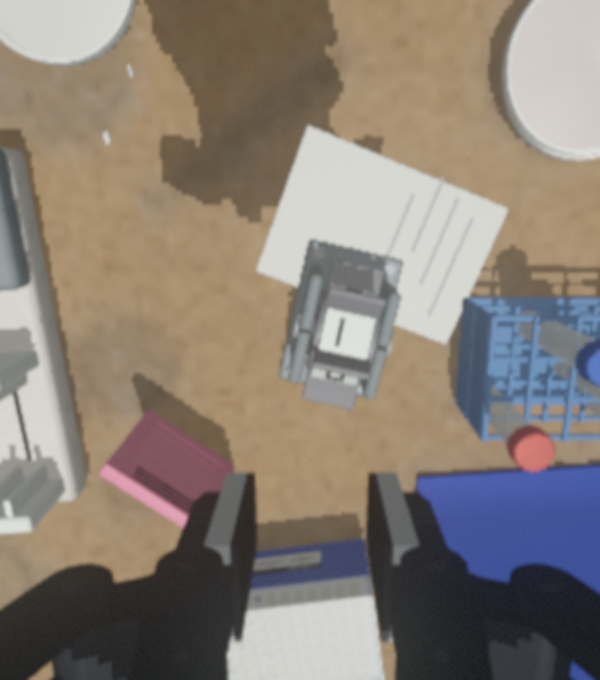

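View pics/s7.png

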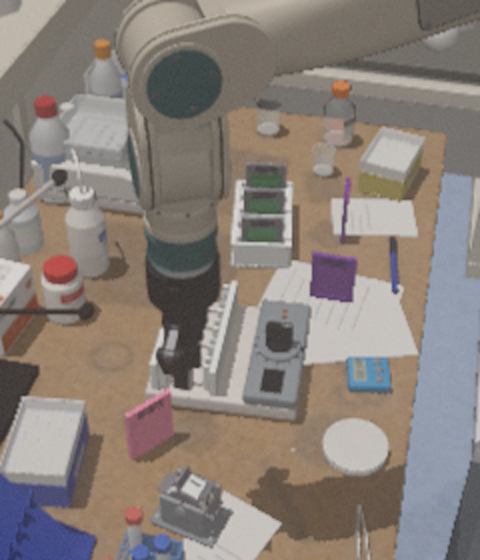

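All three cassettes stand in the caddy, and the tally shows 1 near the top. I'll get the wheel profile.

```bash
cat > tl.py <<'E'
from h import *
def tally(P,yaw,c):
    a=np.radians(yaw); X=np.array([np.cos(a),np.sin(a)]); Y=np.array([-X[1],X[0]])
    d=P[:,:2]-c; return d@X,d@Y,P[:,2]
E
python3 - <<'E'
from tl import *
f=dict(np.load('w7.npz')); P=cloud(f,f['T']).reshape(-1,3)
for yaw in(-12.9,):
    x,y,z=tally(P,yaw,np.array([501.9,354.3]))
    k=(abs(x)<60)&(abs(y)<40)&(z>58)&(z<63.5); 
    ch=k&(abs(y)>15)
    h,e=np.histogram(y[k],np.arange(-32,33,2)); print(list(zip(e.astype(int),h)))
    for s in(-1,1):
        m=k&(y*s>17)&(y*s<27); q=np.polyfit(x[m],y[m],1); print(s,'x range',np.percentile(x[m],[1,99]).round(1),'slope deg',np.degrees(np.arctan(q[0])).round(1),'ymean',y[m].mean().round(1))
    w=(abs(y)<12)&(abs(x)<60)&(z>20)
    for lo in range(-52,52,4):
        m=w&(x>=lo)&(x<lo+4)
        if m.sum(): print(lo,m.sum(),np.percentile(z[m],[5,50,95]).round(1))
E
```

```text
[(np.int64(-32), np.int64(0)), (np.int64(-30), np.int64(0)), (np.int64(-28), np.int64(0)), (np.int64(-26), np.int64(42)), (np.int64(-24), np.int64(103)), (np.int64(-22), np.int64(104)), (np.int64(-20), np.int64(87)), (np.int64(-18), np.int64(5)), (np.int64(-16), np.int64(19)), (np.int64(-14), np.int64(13)), (np.int64(-12), np.int64(12)), (np.int64(-10), np.int64(15)), (np.int64(-8), np.int64(12)), (np.int64(-6), np.int64(16)), (np.int64(-4), np.int64(16)), (np.int64(-2), np.int64(14)), (np.int64(0), np.int64(17)), (np.int64(2), np.int64(12)), (np.int64(4), np.int64(14)), (np.int64(6), np.int64(15)), (np.int64(8), np.int64(20)), (np.int64(10), np.int64(14)), (np.int64(12), np.int64(11)), (np.int64(14), np.int64(5)), (np.int64(16), np.int64(3)), (np.int64(18), np.int64(101)), (np.int64(20), np.int64(106)), (np.int64(22), np.int64(96)), (np.int64(24), np.int64(21)), (np.int64(26), np.int64(0)), (np.int64(28), np.int64(0)), (np.int64(30), np.int64(0))]
-1 x range [-33.7  25. ] slope deg -0.0 ymean -21.6
1 x range [-33.6  25.3] slope deg 0.1 ymean 21.2
-44 56 [39.3 40.7 42. ]
-40 81 [40.5 41.7 42.9]
-36 87 [41.3 42.8 75.3]
-32 166 [42.6 76.  78.1]
-28 81 [72.1 74.1 75.9]
-24 137 [ 68.1  71.4 340.4]
-20 3866 [312.7 327.3 338.4]
-16 1658 [ 71.6 294.4 329.5]
-12 1528 [ 72.1 284.4 330.9]
-8 259 [ 71.6 269.2 290.7]
-4 242 [ 72.4 265.6 289.8]
0 272 [ 73.2 251.8 290.1]
4 252 [ 82.6 253.8 288. ]
8 76 [ 84.9 273.  284.3]
12 23 [62.5 62.9 64.3]
16 52 [58.4 60.6 62.8]
20 66 [55.3 56.7 58.1]
24 79 [56.2 57.3 58.7]
28 82 [57.  58.4 59.6]
32 46 [57.5 58.7 59.6]
```

Axle fits at about (497.7, 355.3), tally yaw about -12.9°, with lugs at -44°, +16° and +76° from the top. The wheel therefore reads about 46° and needs +134°. I'll roll it with two shut-finger pushes.

```bash
python3 - <<'E'
from tl import *
A=np.array([497.7,355.3]); X=np.array([.9748,-.2233])
q=lambda x,z:(*(A+x*X),z,167.1)
s=manip.read_state(); 
t=q(-50,120); 
import h
# unwrap yaw: current ~ 179.9/-180
plan(t,q(-50,70))
E
```

```text
at [500.6 338.4 246.5] [-179.98   -0.    179.94] j6 28.0 t 31.1
  to (np.float64(448.96), np.float64(366.46500000000003), 120, 167.1) call 1 rows 4 [0.3447, 0.1867, 0.8432, 0.1427]
  to (np.float64(448.96), np.float64(366.46500000000003), 70, 167.1) call 1 rows 2 [0.0, 0.0, 0.3333, -0.0]
```

Request:
{"name": "servo_tool", "arguments": {
  "increments": [
    [255, 0.17, 0.09, 0.15, 0.07],
    [255, 0.345, 0.187, 0.35, 0.143],
    [255, 0.345, 0.187, 0.6, 0.143],
    [255, 0.345, 0.187, 0.843, 0.143],
    [255, 0.345, 0.187, 0.843, 0.143]
  ]
}}

```text
time: 31.6
tcp_pos: [444.3, 364.6, 114.9]
ee_rot: [-179.5, -0.4, 167.1]
ft_force: [-0.1, -0.4, -0.2]
finger_gap: -0.0
grip_force: 0.0
```

Request:
{"name": "servo_tool", "arguments": {
  "increments": [
    [255, 0, 0, 0, 0],
    [255, 0, 0, 0.17, 0],
    [255, 0, 0, 0.333, 0],
    [255, 0, 0, 0.333, 0],
    [255, 0, 0, 0.333, 0]
  ]
}}

```text
time: 32.1
tcp_pos: [450.0, 368.4, 72.1]
ee_rot: [179.9, 0.1, 167.1]
ft_force: [-0.0, 0.1, 0.3]
finger_gap: -0.2
grip_force: 0.0
```

```bash
cat >> tl.py <<'E'
A=np.array([497.7,355.3]); X=np.array([.9748,-.2233])
q=lambda x,z:(*(A+x*X),z,167.1)
def show():
    s=manip.read_state(); d=s['tcp_pos'][:2]-A; print('x',d@X,'y',d@np.array([-X[1],X[0]]),'z',s['tcp_pos'][2],s['finger_gap'],s['ft_force'].round(1),s['ee_rot'].round(1),s['time'])
E
python3 - <<'E'
from tl import *
show(); plan(q(-50,70))
E
```

```text
x -49.40504374012903 y 2.0952682068034783 z 72.12489603295828 -0.18829606908526106 [-0.   0.1  0.3] [1.799e+02 1.000e-01 1.671e+02] 32.1
at [450.  368.4  72.1] [1.7989e+02 1.1000e-01 1.6714e+02] j6 46.0 t 32.1
  to (np.float64(448.96), np.float64(366.46500000000003), 70, 167.1) call 1 rows 1 [0.004, -0.014, 0.0142, 0.0005]
```

Request:
{"name": "servo_tool", "arguments": {
  "increments": [
    [255, -0.05, -0.012, 0.01, 0],
    [255, -0.09, -0.012, 0.005, 0],
    [255, -0.13, -0.012, -0.046, 0],
    [255, -0.17, -0.012, -0.046, 0],
    [255, -0.21, -0.012, -0.046, 0]
  ]
}}

```text
time: 32.6
tcp_pos: [480.4, 359.3, 78.0]
ee_rot: [179.9, 0.1, 167.2]
ft_force: [-0.0, -0.1, 0.3]
finger_gap: 0.1
grip_force: 0.5
```

Request:
{"name": "servo_tool", "arguments": {
  "increments": [
    [255, -0.05, 0, 0, 0],
    [255, -0.1, 0, 0, 0],
    [255, -0.15, 0, 0, 0],
    [255, -0.193, 0, 0, 0],
    [255, -0.193, 0, 0, 0]
  ]
}}

```text
time: 33.1
tcp_pos: [508.4, 352.3, 76.8]
ee_rot: [-180.0, 0.1, 167.1]
ft_force: [-0.7, -0.9, 0.7]
finger_gap: 0.3
grip_force: 0.0
```

```bash
python3 - <<'E'
from tl import *
show()
E
```

```text
x 11.107346318451782 y -0.5660178435709167 z 76.81878338672178 0.302703926675556 [-0.7 -0.9  0.7] [-1.800e+02  1.000e-01  1.671e+02] 33.1
```

Request:
{"name": "servo_tool", "arguments": {
  "increments": [
    [255, 0, 0, -0.2, 0],
    [255, 0, 0, -0.5, 0],
    [255, -0.15, 0, -0.8, 0],
    [255, -0.15, 0, -1, 0],
    [255, -0.15, 0, -1, 0]
  ]
}}

```text
time: 33.6
tcp_pos: [533.2, 349.2, 233.7]
ee_rot: [179.6, 0.6, 167.1]
ft_force: [-0.1, -0.4, 0.3]
finger_gap: 0.1
grip_force: 0.0
```

Request:
{"name": "servo_tool", "arguments": {
  "increments": [
    [255, 0, 0, 0, 0],
    [255, 0, 0, 0, 0]
  ]
}}

```text
time: 33.8
tcp_pos: [528.0, 347.1, 225.2]
ee_rot: [-179.9, -0.1, 167.2]
ft_force: [0.1, -0.5, -0.9]
finger_gap: 0.1
grip_force: 0.0
```

```bash
cat >> tl.py <<'E'
def wheel(name=None):
    show(); s=manip.read_state(); T=pose(s); f=grab_frame('wrist')
    if name: save(f,name,(60,340,130,400),2)
    P=cloud(f,T).reshape(-1,3); x,y,z=tally(P,-12.9,A); k=(abs(x)<48)&(abs(y)<14)&(z>48)&(z<92)
    r=np.hypot(x,z-48); ang=np.degrees(np.arctan2(x,z-48)); k&=(r>32)&(r<44)
    a=ang[k]; h,e=np.histogram(a,np.arange(-90,95,5)); print([(int(b),int(c)) for b,c in zip(e,h) if c])
    # circular fit modulo 60
    w=(r[k]>35); th=np.exp(1j*np.radians(a[w]*6)); print('lug phase mod 60:',np.degrees(np.angle(th.mean()))/6, abs(th.mean()))
E
python3 - <<'E'
from tl import *
wheel('w8.png')
E
```

```text
x 31.34868440776796 y -1.25220740734198 z 225.23918202438938 0.08312752412251444 [ 0.1 -0.5 -0.9] [-1.799e+02 -1.000e-01  1.672e+02] 33.8
[(-85, 89), (-80, 152), (-25, 98), (-20, 102), (30, 82), (35, 166)]
lug phase mod 60: -21.738074854900415 0.969760379790556
```

View pics/w8.png

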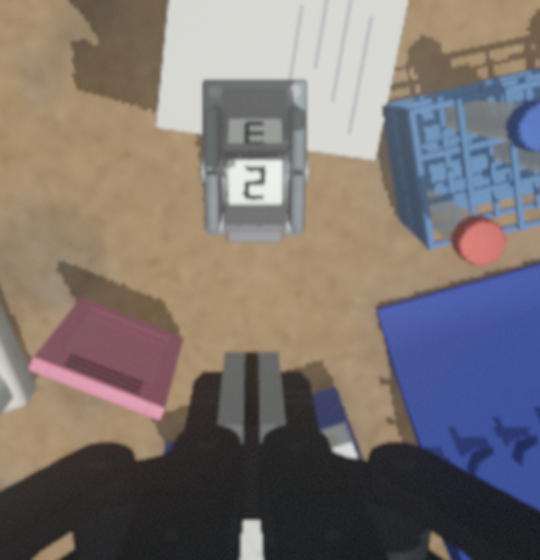

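Now 2 is near the top (wheel ≈ 127.5°) with 3 next on the robot side. The second push takes the lug from -22° to +30°.

```bash
python3 - <<'E'
from tl import *
plan(q(-38,120),q(-38,77),q(4.6,77))
E
```

```text
at [527.7 347.  224.8] [-1.7985e+02 -1.6000e-01  1.6718e+02] j6 40.0 t 33.9
  to (np.float64(460.6576), np.float64(363.78540000000004), 120, 167.1) call 1 rows 3 [0.4607, 0.01, 0.6987, 0.0009]
  to (np.float64(460.6576), np.float64(363.78540000000004), 77, 167.1) call 1 rows 1 [0.0, 0.0, 0.2867, -0.0]
  to (np.float64(502.18408), np.float64(354.27282), 77, 167.1) call 1 rows 1 [-0.284, -0.0, -0.0, -0.0]
```

Request:
{"name": "servo_tool", "arguments": {
  "increments": [
    [255, 0.2, 0.01, 0.1, 0],
    [255, 0.4, 0.01, 0.3, 0],
    [255, 0.461, 0.01, 0.5, 0],
    [255, 0.461, 0.01, 0.7, 0],
    [255, 0.461, 0.01, 0.7, 0]
  ]
}}

```text
time: 34.35
tcp_pos: [456.6, 361.6, 115.7]
ee_rot: [-179.5, -0.5, 167.2]
ft_force: [-1.1, 0.3, -0.2]
finger_gap: 0.1
grip_force: 0.0
```

Request:
{"name": "servo_tool", "arguments": {
  "increments": [
    [255, 0, 0, 0, 0],
    [255, 0, 0, 0.15, 0],
    [255, 0, 0, 0.28, 0],
    [255, 0, 0, 0.28, 0],
    [255, 0, 0, 0.28, 0]
  ]
}}

```text
time: 34.85
tcp_pos: [463.0, 364.8, 81.3]
ee_rot: [179.9, 0.1, 167.1]
ft_force: [-0.4, -0.1, -0.5]
finger_gap: 0.0
grip_force: 0.0
```

```bash
python3 - <<'E'
from tl import *
show(); plan(q(4.6,77))
E
```

```text
x -35.96495960970447 y 1.5327566542424425 z 81.31001947826545 0.024467247168127555 [-0.4 -0.1 -0.5] [1.799e+02 1.000e-01 1.671e+02] 34.85
at [463.  364.8  81.3] [1.7994e+02 6.0000e-02 1.6715e+02] j6 45.0 t 34.9
  to (np.float64(502.18408), np.float64(354.27282), 77, 167.1) call 1 rows 1 [-0.2704, -0.0105, 0.0287, 0.0005]
```

Request:
{"name": "servo_tool", "arguments": {
  "increments": [
    [255, -0.03, -0.01, 0.025, 0],
    [255, -0.08, -0.01, 0.025, 0],
    [255, -0.13, -0.01, 0.025, 0],
    [255, -0.18, -0.01, 0.025, 0],
    [255, -0.23, -0.01, 0.025, 0]
  ]
}}

```text
time: 35.35
tcp_pos: [496.1, 355.3, 76.4]
ee_rot: [180.0, -0.0, 167.2]
ft_force: [-1.8, 1.0, -1.1]
finger_gap: 0.0
grip_force: 0.5
```

Request:
{"name": "servo_tool", "arguments": {
  "increments": [
    [255, -0.04, 0, 0, 0],
    [255, -0.04, 0, 0, 0],
    [255, -0.04, 0, 0, 0]
  ]
}}

```text
time: 35.65
tcp_pos: [501.6, 353.8, 76.2]
ee_rot: [-180.0, 0.0, 167.1]
ft_force: [0.1, -0.1, 0.2]
finger_gap: -0.4
grip_force: 0.0
```

```bash
python3 - <<'E'
from tl import *
show()
E
```

```text
x 4.126774539716478 y -0.6291259381865987 z 76.16098353439483 -0.3983035491726595 [ 0.1 -0.1  0.2] [-180.     0.   167.1] 35.65
```

Request:
{"name": "servo_tool", "arguments": {
  "increments": [
    [255, 0, 0, -0.2, 0],
    [255, 0, 0, -0.5, 0],
    [255, -0.15, 0, -0.8, 0],
    [255, -0.15, 0, -1, 0],
    [255, -0.15, 0, -1, 0]
  ]
}}

```text
time: 36.15
tcp_pos: [526.8, 350.7, 232.9]
ee_rot: [179.6, 0.5, 167.2]
ft_force: [0.3, -0.2, -0.4]
finger_gap: 0.0
grip_force: 0.0
```

Request:
{"name": "servo_tool", "arguments": {
  "increments": [
    [255, 0, 0, 0, 0],
    [255, 0, 0, 0, 0]
  ]
}}

```text
time: 36.35
tcp_pos: [521.8, 348.5, 224.5]
ee_rot: [-179.9, -0.1, 167.2]
ft_force: [0.2, 0.0, -0.3]
finger_gap: -0.1
grip_force: 0.0
```

```bash
python3 - <<'E'
from tl import *
wheel('w9.png')
f,P=caddy()
for n,b in dict(c1=(500,600,-345,-280),c2=(480,600,-270,-205),c3=(460,580,-200,-120)).items(): print(n,rect(P,box(P,*b,70,115)))
print('beaker',rect(P,box(P,420,490,-500,-420,20,60)))
E
```

```text
x 25.021880087313242 y -1.2815624036508888 z 224.51615395857934 -0.1457613480626121 [ 0.2  0.  -0.3] [-1.799e+02 -1.000e-01  1.672e+02] 36.35
[(-90, 189), (-85, 7), (-35, 32), (-30, 177), (-25, 4), (25, 205), (30, 32), (80, 13), (85, 183)]
lug phase mod 60: 29.878279242906288 0.9587950614894223
caddy (np.int64(306), array([ 533.3, -245.7]), array([ 99.6, 187. ]), 10.0, np.float64(51.9))
c1 (np.int64(158), array([ 543.9, -327.7]), array([67.3, 25.2]), 9.0, np.float64(87.9))
c2 (np.int64(155), array([ 531.8, -244.7]), array([68.2, 17.5]), 11.4, np.float64(88.1))
c3 (np.int64(170), array([ 517.8, -168.6]), array([68.5, 16.6]), 10.4, np.float64(86.8))
beaker (np.int64(132), array([ 459.9, -447. ]), array([38. , 52.5]), 11.4, np.float64(40.4))
```

View pics/w9.png

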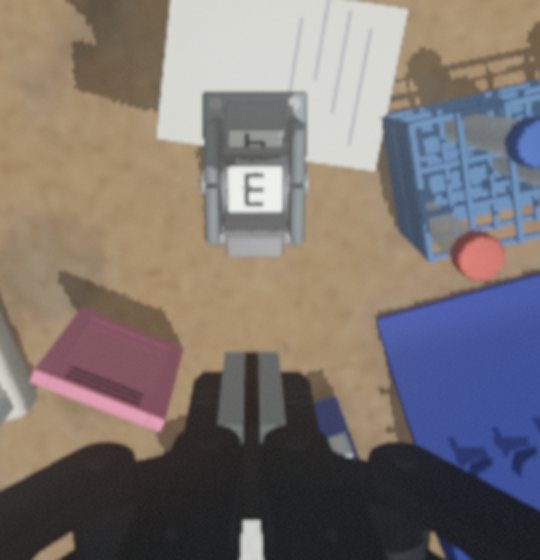

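The 3 is exactly on top. The caddy was just nudged about 12 mm with its cassettes still in it. I'll wait a moment and check that it has settled.

Request:
{"name": "servo_tool", "arguments": {
  "increments": [
    [255, 0, 0, 0, 0],
    [255, 0, 0, 0, 0],
    [255, 0, 0, 0, 0],
    [255, 0, 0, 0, 0],
    [255, 0, 0, 0, 0]
  ]
}}

```text
time: 36.95
tcp_pos: [523.1, 349.0, 226.2]
ee_rot: [-180.0, -0.0, 167.2]
ft_force: [0.2, -0.3, -0.3]
finger_gap: 0.0
grip_force: 0.0
```

Request:
{"name": "servo_tool", "arguments": {
  "increments": [
    [255, 0, 0, 0, 0],
    [255, 0, 0, 0, 0],
    [255, 0, 0, 0, 0],
    [255, 0, 0, 0, 0],
    [255, 0, 0, 0, 0]
  ]
}}

```text
time: 37.45
tcp_pos: [523.1, 349.0, 226.3]
ee_rot: [180.0, 0.0, 167.2]
ft_force: [-0.2, 0.4, 0.7]
finger_gap: 0.1
grip_force: 0.0
```

```bash
python3 - <<'E'
from h import *
f,P=caddy(); save(f,'s9.png',(70,230,200,370),3.2)
for n,b in dict(c1=(500,600,-365,-290),c2=(480,600,-280,-215),c3=(460,580,-200,-130)).items():
    k=box(P,*b,58,115); q=P[k]; print(n,rect(P,k),'top',np.percentile(q[:,2],98).round(1),'tilt dy/dz',np.polyfit(q[:,2],q[:,1],1)[0].round(2))
print('beaker',rect(P,box(P,420,490,-500,-420,20,60)))
E
```

```text
caddy (np.int64(285), array([ 533.3, -245.8]), array([ 99.8, 185.9]), 10.2, np.float64(51.3))
c1 (np.int64(208), array([ 542.3, -318.8]), array([68.1, 19.2]), 6.4, np.float64(80.2)) top 100.6 tilt dy/dz 0.03
c2 (np.int64(229), array([ 526.2, -250.1]), array([81.4, 25.4]), 19.1, np.float64(80.5)) top 100.9 tilt dy/dz -0.02
c3 (np.int64(227), array([ 515. , -168.7]), array([73.2, 20.8]), 13.3, np.float64(81.6)) top 100.0 tilt dy/dz 0.04
beaker (np.int64(131), array([ 459.5, -446.6]), array([38.1, 49.7]), 9.4, np.float64(40.3))
```

View pics/s9.png

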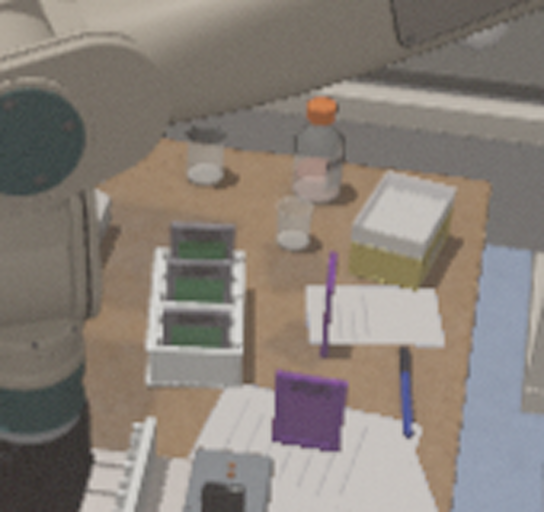

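All three cassettes stand upright at (203,243), (198,285) and (196,330). The caddy is level and at rest, the beaker is undisturbed and the arm is clear. Handing in.

```bash
python3 -c "
from cell import ticket
print(ticket.sign_off())"
```

```text
the job is handed in; nothing more can be done
None
```

The job is handed in, though the sign-off returned no verdict: the heat knob is at its off stop, all three cassettes stand in separate caddy pockets, the tally reads 3, and the beaker was left alone.

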